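# Drop the prop of a pen showcase, catch the glass lid on a finger and lower it shut

## Task

The glass lid of the wooden pen showcase stands ajar on its brass prop leg: close the case. With a finger held just under the lid, push the prop leg back until it gives way, catch the falling lid on the outside of that finger before it is half-way down and let it come to rest there, then lower it on the finger until it is fully shut, without letting it drop or slam, and take the hand away. Do not grip or raise the lid or push it from above on the way, and leave the other things on the desk where they are.

Things in the scene. Friction and masses are not known exactly. Their poses are not given: they have to be found in the camera images.
- case: Wooden pen showcase, fixed to the desk, 185 mm deep (x) by 300 mm wide (y), rim 60 mm above the desk, walls 8 mm, pens inside up to 48 mm high. Origin: centre of its underside, on the desk. Its x axis points from the front, where the lid opens, to the hinged back (roughly away from the robot), y to its left, z up. The lid's hinge line runs along y at x = +94.5 mm, z = 60 mm.
- lid (a joint): Lid angle, rad: 0 shut on the rim, growing as the front edge rises; about 0.40 on the prop. A wooden frame with a glass pane, about 0.5 kg, 16 mm thick with the bead on its top, 308 mm wide; its flat underside reaches 198 mm from the hinge line to the front edge, which overhangs the front wall by 11 mm when shut. The hinge is free: unsupported, the lid falls fast.
- lid_lip (a point): Middle of the lid's front lower edge (front end of its underside), moving with the lid. Its x axis runs along the underside towards the hinge, y along the edge. The upper 5 mm of the lid's frame are a glazing bead, set back 2 mm from the front edge: fingers pressing on it grip the lid or push it from above.
- prop (a joint): Angle of the brass prop leg, rad: 0 standing against its stop under the lid's right end, growing as it is pushed back towards the hinge; 1.2 folded down level just inside the right wall. It gives way under the lid once past about 0.1 to 0.2 rad; 1 to 2 N near its upper end are enough. It cannot fold forward. Once it has given way it folds down on under the falling lid.
- prop_end (a point): Upper end of the prop leg (middle of the bar; a free 10 mm roller there reaches right, under the side rail). A bar 14 mm wide, 7 mm thick, 76 mm from pivot to this point; pivot at x = -88.5, y = -120, z = 50 mm in the case's frame, in a notch of the front wall. Standing, this point is 26 mm behind and 71 mm above the pivot, 30 mm from the lid's front edge; a finger reaches it from under that edge.
- stapler: Desk stapler, 150 x 34 x 48 mm, to the left of the case; leave it. Origin under its centre.
- ink_bottle: Squat ink bottle, 48 mm across, 58 mm high, 60 to 90 mm to the right of the case; leave it. Origin under its centre.
- canister: Small metal canister, 52 mm across, 64 mm high, to the right of the case; leave it. Origin under its centre.
- marker: Highlighter, 116 mm long, 18 mm high, lying in front of the left half of the case; leave it. Origin under its middle.
- eraser: Eraser, 42 x 22 x 12 mm, lying in front of the middle of the case; leave it. Origin under its centre.
- tape_dispenser: Tape dispenser, 150 x 60 x 90 mm, at the left of the desk; leave it. Origin under its centre.
- metronome: Wooden pyramid metronome, 110 mm square at its foot, 215 mm high, at the right of the desk; leave it. Origin under its centre.

How it is judged:
By the outcome, as a careful person would: the job done as asked, in the order asked, and still so for the second after the job is handed in, with the robot touching nothing.
It also fails if it takes over 48 s, if anything falls off the work surface, if the arm or the gripper's body presses on something with over 40 N, if the wrist force passes 120 N, or if a joint passes its speed limit or range.

## Robot

A 6-joint arm with a two-finger parallel gripper is mounted at the origin on the work surface. World frame = base frame: x ahead of the robot, y to its left, z up, the work surface at z = 0. Lengths are in m, angles in degrees, forces in N, time in s.
With the tool pointing down it reaches from about 0.325 to 0.9 m from the base axis. Payload 6.1 kg.
Tool frame: the origin (TCP) lies midway between the tips of the shut fingers; the grasp point (between the pads) lies 19 mm behind it; z points along the fingers, y is the direction in which the jaws open and shut (so a half turn about z gives the same grasp; the last joint's range is limited). The gripper opens to 85 mm and grips with 20 to 120 N. Pads are 22 mm wide; open, the fingers measure 114 mm over their backs; the gripper's body (76 mm by 85 mm) begins 54 mm behind the grasp point. The pads swing forward as they close: fully open they stand 13 mm farther back than shut.
Start: joints at [59.696, 12.628, 87.462, -0, 79.91, -7.225], TCP at [0.245, 0.575, 0.231] pointing down, gripper open.
Joint ranges: [-170.65, 170.65], [-52.31, 119.04], [5.05, 147.46], [-71.25, 251.25], [11.57, 151.72], [-153.62, 153.62]. Speed limits (degrees/s): [147.25, 147.25, 172.46, 180, 180, 180].

## Interface

Orientations are given as [roll, pitch, yaw] about the fixed x, y, z axes, in that order (R = Rz(yaw) Ry(pitch) Rx(roll)).
In Python, from station import r, viewer gives the robot as it stands.
- The arm moves only by the tool play_rows, never from a script. Its argument "series" is a list of rows, each an object with "rot": the turn, a rotation vector about the tool's x, y, z in rad, a list of three; "slide": the shift along the tool's x, y, z in mm, a list of three; "gripper": the closure, from -1 (fully open) to 1 (shut). A call has 1 to 12 rows; each row shifts and turns the pose as measured when the row begins, along the tool's axes as they then stand; what a row does not reach is not made up. A row lasts 1/10 s, in which the tool goes at most 50 mm and 8.59 degrees, less where a joint would pass 70% of its speed; a pose out of reach is approached as far as the arm can. A call with a gripper value outside its range is refused whole. The fingers move at their own pace and stop on an object; "grip_force" is the grip in N (left out, the last holds). Time passes only in rows, so rows that do not move let the fingers close. It gives the time, the measured TCP pose, the force and the opening at its end, in the units of the state.
- r.get_state(): the state, without advancing time (a new reading comes with each control period).
- viewer.camera(name): name is "side" or "top"; returns a dict with "img" (384x512x3 uint8, red, green, blue), "range_z" (384x512 float32, m along the optical axis (not along the pixel's ray), 0 where there is no reading), "fx", "fy", "cx", "cy" (pixels), "k1" (the pictures are not rectified: a ray, as slopes to the right and down, at radius r is drawn at 1 + k1 r^2 times it, then the intrinsics apply), "eye" and "orientation" of the camera in the world. Camera axes: x right, y down, z forward; pixel columns grow to the right and rows downward; lengths in m; the calibration is good to about 2 mm. A picture is of the moment at which its call begins.
- r.finish_job(): hands the job in, once; it reports no verdict.
The state is a dict: "time": time; "q": joint angles; "qd": joint speeds; "tau": joint torques, N m; "tool_pos": TCP position; "tool_rot": TCP orientation; "ft_force": force on the tool from outside, world axes, zero at the start; "torque": the same for the moment, N m; "gripper_width": opening from 0.0 (shut) to 1.0 (fully open).
Only numpy, scipy, OpenCV 4.12 (cv2) and the standard library are available. Lean on these libraries where they do the work, as an engineer would, in place of code of your own. Each camera call takes 0.05 s, during which the arm holds its last target.

## Working session

There is one attempt and no reset: what is moved stays moved. The work goes in short steps, Python scripts to look and compute and a tool call to move; the robot and the scene stay as the last step left them, time stands still between calls to the robot, and variables do not carry over. Pictures are saved under pics/ and viewed, and the job is handed in when it is done.

Besides the shell and the picture viewer there is one more tool, called after "Call:" by a JSON object that holds its "name" and its "arguments", one argument or row to a line. play_rows: Moves the arm, as the interface text tells. Its arguments: {"type":"object","properties":{"series":{"type":"array"},"grip_force":{"type":"number"}},"required":["series"]}

```bash
ls -la; mkdir -p pics; python3 - <<'E'
from station import r, viewer
import cv2
s=r.get_state();print(s)
for n in("side","top"):
    c=viewer.camera(n); cv2.imwrite(f"pics/{n}0.png",cv2.resize(c["img"][:,:,::-1],(768,576)))
    print(n,{k:v for k,v in c.items() if k not in("img","range_z")})
E
```

```text
total 12
drwxr-xr-x  3 agent agent 4096 Dec  6 17:20 .
drwxr-xr-x 23 root  root  4096 Dec  6 17:20 ..
drwxr-xr-x  2 agent agent 4096 Dec  6 17:20 pics
{'time': 0.0, 'q': array([ 5.96963234e+01,  1.26754596e+01,  8.75272900e+01, -1.09360952e-03,
        7.99103258e+01, -7.22618745e+00]), 'qd': array([-0.00071846, -0.06310267,  0.04450631, -0.06744981, -0.10929717,
        0.12494627]), 'tau': array([ 6.29266633e-04, -4.96902680e+01, -3.89390874e+01, -1.62949982e-05,
        1.08896813e-02, -1.82843257e-05]), 'tool_pos': array([0.24469152, 0.57443743, 0.2301828 ]), 'tool_rot': array([-1.79887687e+02, -1.31555942e-02,  1.56922691e+02]), 'ft_force': array([ 0.43767705,  0.66223814, -0.50041388]), 'torque': array([0.05625766, 0.00093869, 0.05813355]), 'gripper_width': 0.9991777012087384}
side {'fx': 353.926750603735, 'fy': 353.926750603735, 'cx': 260.8595323063952, 'cy': 196.13499477295454, 'k1': 0.0071741246943074636, 'eye': array([ 0.38482011, -0.66665085,  0.91064824]), 'orientation': array([-139.62020593,    0.61060064,  -21.59711524])}
top {'fx': 374.70095287746165, 'fy': 374.70095287746165, 'cx': 251.69453028427088, 'cy': 193.9090581827682, 'k1': -0.08549585187702555, 'eye': array([0.3586771 , 0.00663119, 1.55321303]), 'orientation': array([-169.33807721,   -1.18078923,  -89.3591415 ])}
```

View pics/side0.png

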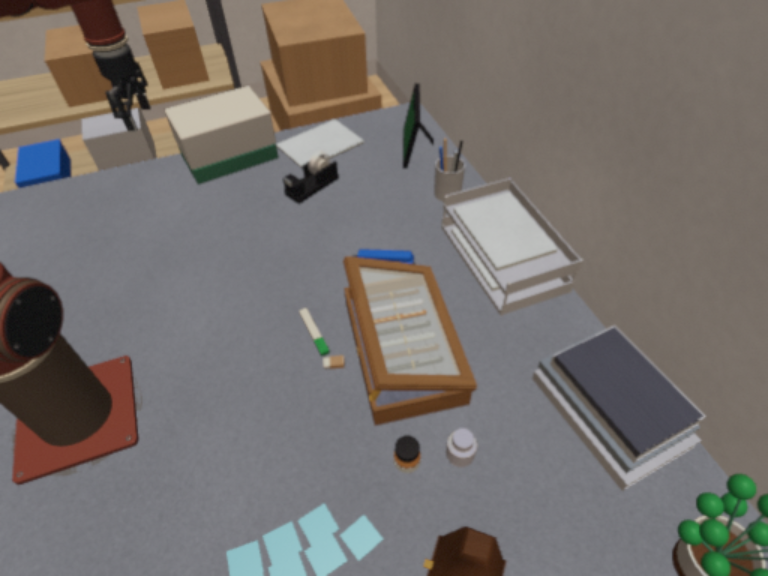

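View pics/top0.png

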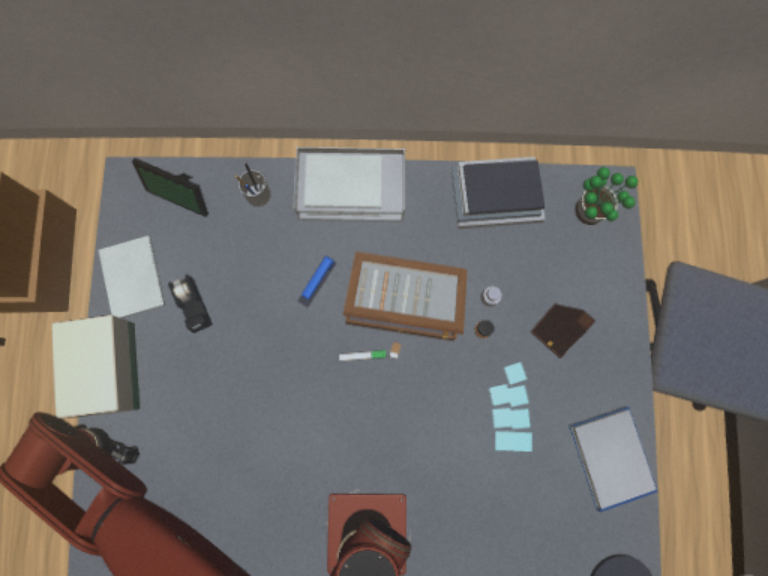

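The side picture shows the case around (410,340), with the brass leg at about (375,397). In the top picture the case is at about (405,295). The ink bottle is at (485,328), the canister at (492,295) and the eraser at (395,350).

```bash
cat > h.py <<'E'
import numpy as np, cv2
from scipy.spatial.transform import Rotation as R
def rot(o): return R.from_euler('xyz',o,degrees=True).as_matrix()
def rays(c,uv):
    uv=np.atleast_2d(np.asarray(uv,float))
    d=np.stack([(uv[:,0]-c['cx'])/c['fx'],(uv[:,1]-c['cy'])/c['fy']],1)
    p=d.copy()
    for _ in range(20):
        p=d/(1+c['k1']*(p**2).sum(1,keepdims=True))
    return np.c_[p,np.ones(len(p))]
def pts(c,uv,z=None):
    k=rays(c,uv); M=rot(c['orientation'])
    if z is None:
        uvi=np.atleast_2d(np.round(uv).astype(int)); zz=c['range_z'][uvi[:,1],uvi[:,0]]
        return c['eye']+(k*zz[:,None])@M.T
    d=k@M.T; t=(z-c['eye'][2])/d[:,2]
    return c['eye']+d*t[:,None]
def cloud(c):
    v,u=np.mgrid[0:384,0:512]
    return pts(c,np.c_[u.ravel(),v.ravel()]).reshape(384,512,3)
def proj(c,P):
    P=(np.atleast_2d(P)-c['eye'])@rot(c['orientation']); s=P[:,:2]/P[:,2:]
    s=s*(1+c['k1']*(s**2).sum(1,keepdims=True))
    return s*[c['fx'],c['fy']]+[c['cx'],c['cy']]
E
python3 - <<'E'
from station import r, viewer
from h import *
import pickle
cs={}
for n,(x0,y0,x1,y1) in dict(side=(190,150,340,330),top=(210,150,345,250)).items():
    c=viewer.camera(n);cs[n]=c
    im=c["img"][y0:y1,x0:x1,::-1]; f=min(800/(x1-x0),600/(y1-y0))
    cv2.imwrite(f"pics/{n}1.png",cv2.resize(im,None,fx=f,fy=f,interpolation=cv2.INTER_CUBIC)); print(n,f)
    P=cloud(c)
    print("desk z noise", n, P[230:250,215:235,2].mean(),P[230:250,215:235,2].std(), (c['range_z']==0).mean())
pickle.dump(cs,open('c0.pkl','wb'))
E
```

```text
side 3.3333333333333335
desk z noise side 0.012964865177349776 0.09042243514093516 0.004002888997395833
top 5.925925925925926
desk z noise top 0.011028249925538443 0.10945460307285695 0.0038299560546875
```

View pics/side1.png

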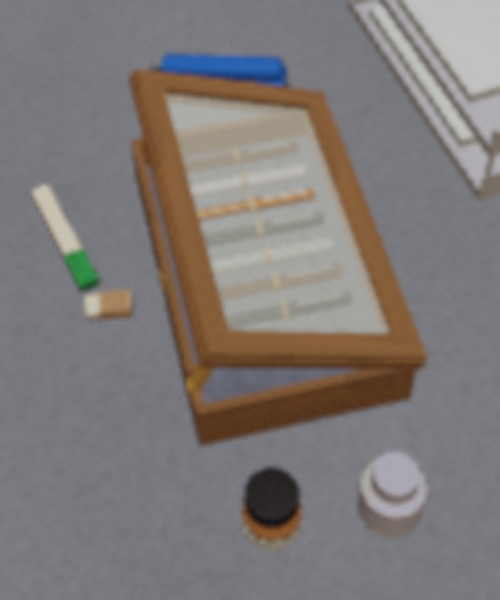

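View pics/top1.png

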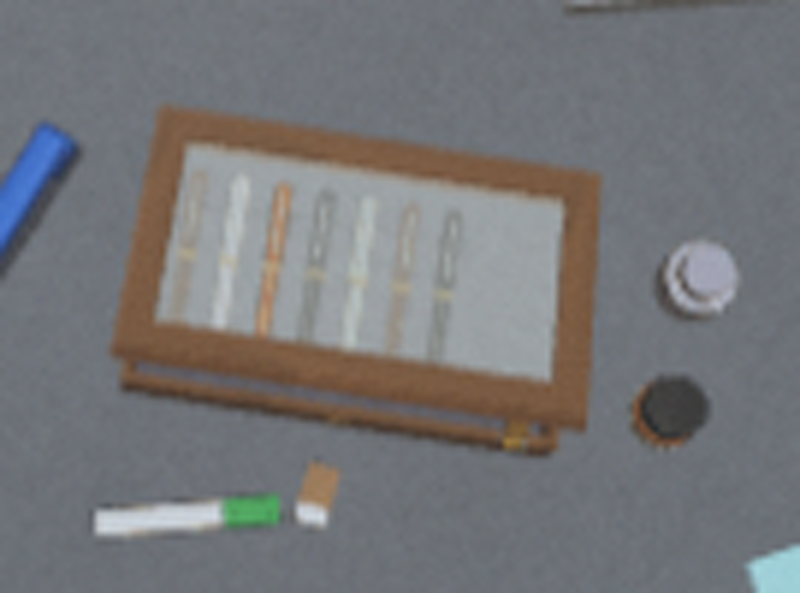

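The close-ups show a wooden frame with clear corners. In the top crop they sit at about (163,107), (600,175), (585,428) and (115,353). The front wall's rim runs from (125,385) to (552,450), and the leg's pivot is near (515,437).

```bash
python3 - <<'E'
from h import *
import pickle
cs=pickle.load(open('c0.pkl','rb'))
for n in cs:
    c=cs[n];P=cloud(c); hsv=cv2.cvtColor(c['img'],cv2.COLOR_RGB2HSV)
    m=(hsv[...,0]<18)&(hsv[...,1]>95)&(hsv[...,2]>60)
    reg=(np.abs(P[...,0]-0.6)<.25)&(np.abs(P[...,1]+0.08)<.25)&(P[...,2]>.02)&(P[...,2]<.2)
    m&=reg
    m=cv2.morphologyEx(m.astype(np.uint8),cv2.MORPH_OPEN,np.ones((2,2)))
    nn,lab,st,_=cv2.connectedComponentsWithStats(m); k=1+np.argmax(st[1:,4]); m=lab==k
    print(n,st[k])
    Q=P[m]
    # ransac plane among tilted
    rng=np.random.default_rng(0);best=None
    for _ in range(800):
        a=Q[rng.choice(len(Q),3,False)]; N=np.cross(a[1]-a[0],a[2]-a[0]); 
        if np.linalg.norm(N)<1e-6: continue
        N/=np.linalg.norm(N); N*=np.sign(N[2]); 
        if N[2]<.8: continue
        inl=np.abs((Q-a[0])@N)<.004
        if best is None or inl.sum()>best.sum(): best=inl
    for _ in range(3):
        S=Q[best]; cen=S.mean(0); N=np.linalg.svd(S-cen)[2][2]; N*=np.sign(N[2]); best=np.abs((Q-cen)@N)<.004
    print(len(Q),best.sum(),'N',N,'tilt',np.arccos(N[2]),'yaw',np.degrees(np.arctan2(-N[1],-N[0])),'cen',cen, 'res',((S-cen)@N).std())
    yaw=np.arctan2(-N[1],-N[0])
    S=Q[best]
    ex=np.array([np.cos(yaw),np.sin(yaw)]); ey=np.array([-ex[1],ex[0]])
    a=S[:,:2]@ex;b=S[:,:2]@ey
    print('along x',np.percentile(a,[0,1,5,95,99,100]),'y',np.percentile(b,[0,1,5,95,99,100]),'z',np.percentile(S[:,2],[0,1,99,100]))
    ml=np.zeros(m.shape,np.uint8); ml[tuple(np.argwhere(m)[best].T)]=255
    cnt,_=cv2.findContours(cv2.morphologyEx(ml,cv2.MORPH_CLOSE,np.ones((3,3))),cv2.RETR_EXTERNAL,cv2.CHAIN_APPROX_NONE)
    cc=max(cnt,key=cv2.contourArea); ap=cv2.approxPolyDP(cv2.convexHull(cc),6,True)[:,0]; print(ap.tolist())
    print('ws',c['img'].shape)
E
```

```text
side [ 230  172   88  110 3029]
3029 1803 N [ 0.38242413 -0.05552113  0.92231729] tilt 0.39676149532895366 yaw 171.7393959045042 cen [ 0.61883286 -0.12208191  0.11752177] res 0.0014799409657031987
along x [-0.73112688 -0.72945525 -0.72642116 -0.55148204 -0.54872604 -0.54730714] y [-0.14588011 -0.14057851 -0.13444647  0.1566011   0.15893517  0.16082946] z [0.07192796 0.07457904 0.15152521 0.15323555]
[[231, 173], [286, 179], [317, 258], [251, 257]]
ws (384, 512, 3)
top [ 230  170   82   55 1173]
1173 752 N [ 0.38629386 -0.05250248  0.92088031] tilt 0.40046373840967175 yaw 172.2601653654792 cen [ 0.62408257 -0.1006754   0.11982781] res 0.0020284650323867484
along x [-0.72729796 -0.72534225 -0.72314811 -0.55385279 -0.55060419 -0.54789414] y [-0.13654451 -0.13492677 -0.13138107  0.15789287  0.16063247  0.16231648] z [0.07705056 0.07849243 0.1549578  0.15674942]
[[238, 171], [310, 181], [308, 220], [232, 209]]
ws (384, 512, 3)
```

```bash
python3 - <<'E'
from h import *
import pickle
cs=pickle.load(open('c0.pkl','rb'))
N0=dict(side=([0.38242413,-0.05552113,0.92231729],[0.61883286,-0.12208191,0.11752177]),top=([0.38629386,-0.05250248,0.92088031],[0.62408257,-0.1006754,0.11982781]))
for n in cs:
    c=cs[n]; N=np.array(N0[n][0]);cen=np.array(N0[n][1])
    hsv=cv2.cvtColor(c['img'],cv2.COLOR_RGB2HSV)
    m=(hsv[...,0]<18)&(hsv[...,1]>95)&(hsv[...,2]>60)
    P=cloud(c); reg=(np.abs(P[...,0]-0.6)<.25)&(np.abs(P[...,1]+0.08)<.25)
    v,u=np.nonzero(m&reg); k=rays(c,np.c_[u,v])@rot(c['orientation']).T
    t=((cen-c['eye'])@N)/(k@N); X=c['eye']+k*t[:,None]
    ok=np.abs((P[v,u]-cen)@N)<.006
    X=X[ok]
    e=np.array([N[1],-N[0],0]);e/=np.linalg.norm(e); e*=-1 if e[1]<0 else 1   # ey approx
    f=np.cross(e,N) # in plane x
    ab=np.c_[(X-cen)@f,(X-cen)@e].astype(np.float32)
    (cx,cy),sz,ang=cv2.minAreaRect(ab); print(n,cx,cy,sz,ang,'yaw0',np.degrees(np.arctan2(-e[0],e[1])), 'f',f)
    C=cen+cx*f+cy*e; print('centre on top plane',C)
E
```

```text
side 0.008601531386375427 0.02306857705116272 (0.20020730793476105, 0.3109934329986572) 0.08221369981765747 yaw0 -8.260604462027619 f [ 0.91274807 -0.13251466 -0.38643345]
centre on top plane [ 0.62999829 -0.1003925   0.11419785]
top 0.0076711103320121765 0.005260035395622253 (0.30242207646369934, 0.19717296957969666) 89.36121368408203 yaw0 -7.739834135338683 f [ 0.91249091 -0.12401967 -0.38984543]
centre on top plane [ 0.63179078 -0.09641465  0.11683726]
```

```bash
cat >> h.py <<'E'
O=np.array([.6216,-.0971,0.]); YAW=-8.3; TH=.398
def C2W(p):
    return O+np.atleast_2d(p)@R.from_euler('z',YAW,degrees=True).as_matrix().T
def lid(s,y,n,th):
    return [.0945-s*np.cos(th)+n*np.sin(th),y,.06+s*np.sin(th)+n*np.cos(th)]
def overlay(c,th,prop,name,box,extra=()):
    x0,y0,x1,y1=box; f=min(800/(x1-x0),600/(y1-y0))
    im=cv2.resize(c['img'][y0:y1,x0:x1,::-1],None,fx=f,fy=f,interpolation=cv2.INTER_CUBIC)
    def ln(ps,col,cl=False):
        q=((proj(c,C2W(ps))-[x0,y0]+.5)*f).astype(int); cv2.polylines(im,[q.reshape(-1,1,2)],cl,col,1)
    ln([[-.0925,-.15,.06],[.0925,-.15,.06],[.0925,.15,.06],[-.0925,.15,.06]],(0,255,0),True)
    ln([[-.0925,-.15,0],[.0925,-.15,0],[.0925,.15,0],[-.0925,.15,0]],(255,255,0),True)
    if th is not None:
        ln([lid(.198,-.154,0,th),lid(.198,.154,0,th)],(255,0,255))
        ln([lid(.196,-.154,.016,th),lid(.196,.154,.016,th),lid(0,.154,.016,th),lid(0,-.154,.016,th)],(0,0,255),True)
    if prop is not None:
        a=np.arctan2(.026,.071)+prop
        ln([[-.0885,-.12,.05],[-.0885+.076*np.sin(a),-.12,.05+.076*np.cos(a)]],(0,255,255))
    for p in extra:
        q=((proj(c,np.array(p))-[x0,y0]+.5)*f).astype(int)[0]; cv2.circle(im,tuple(int(t) for t in q),4,(255,255,255),1)
    cv2.imwrite(name,im)
E
python3 - <<'E'
from h import *
import pickle
cs=pickle.load(open('c0.pkl','rb'))
overlay(cs['side'],TH,0,'pics/ov_s.png',(220,160,340,290))
overlay(cs['top'],TH,0,'pics/ov_t.png',(220,160,340,240))
E
```

```text
(no output)
```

View pics/ov_s.png

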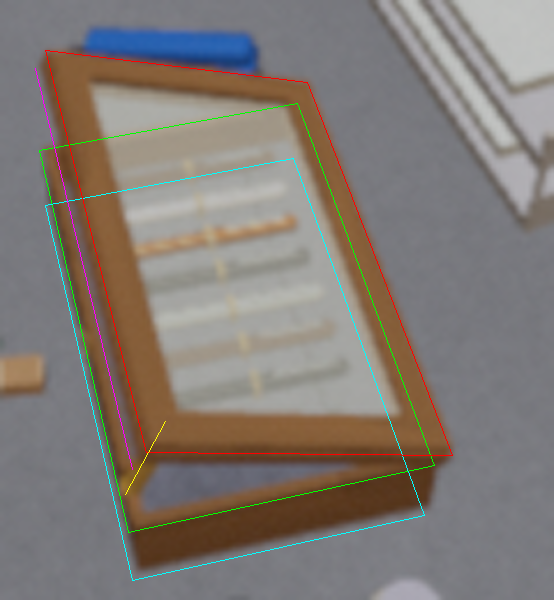

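View pics/ov_t.png

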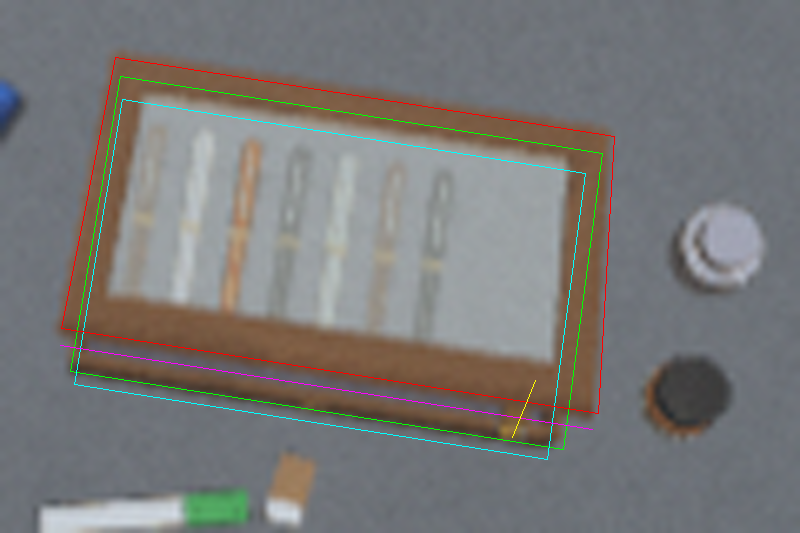

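```bash
python3 - <<'E'
from h import *
import pickle
cs=pickle.load(open('c0.pkl','rb'))
def prof(c,mk,vals,avg):
    out=[]
    for v in vals:
        q=proj(c,C2W([mk(v,a) for a in avg])).astype(np.float32)
        col=np.stack([cv2.remap(c['img'],q[:,0].reshape(1,-1),q[:,1].reshape(1,-1),cv2.INTER_LINEAR)])[0,0] if 0 else cv2.remap(c['img'],q[None,:,0],q[None,:,1],cv2.INTER_LINEAR)[0]
        col=col.astype(float); out.append((col[:,0]-col[:,2]).mean())
    return np.array(out)
for n in cs:
    c=cs[n]
    def edge(name,mk,vals,avg):
        p=prof(c,mk,vals,avg); print(n,name); print(' '.join(f'{1000*v:.0f}:{x:.0f}' for v,x in zip(vals,p)))
    edge('front foot x (exp -92.5) on z=0',lambda v,a:[v,a,0],np.arange(-.12,-.07,.003),np.linspace(-.1,.13,40))
    edge('lid s=196 front, top plane',lambda v,a:lid(v,a,.016,TH),np.arange(.18,.215,.003),np.linspace(-.14,.14,40))
    edge('lid back',lambda v,a:lid(v,a,.016,TH),np.arange(-.02,.03,.003),np.linspace(-.14,.14,40))
    edge('lid right y -154',lambda v,a:lid(a,v,.016,TH),np.arange(-.175,-.13,.003),np.linspace(.02,.17,30))
    edge('lid left y 154',lambda v,a:lid(a,v,.016,TH),np.arange(.13,.175,.003),np.linspace(.02,.17,30))
    edge('right foot y -150',lambda v,a:[a,v,0],np.arange(-.175,-.13,.003),np.linspace(-.08,.06,30))
E
```

```text
side front foot x (exp -92.5) on z=0
-120:-0 -117:-4 -114:-6 -111:-6 -108:-6 -105:-6 -102:-6 -99:-6 -96:-6 -93:-5 -90:4 -87:31 -84:62 -81:70 -78:56 -75:31 -72:36
side lid s=196 front, top plane
180:77 183:77 186:77 189:77 192:76 195:74 198:68 201:45 204:25 207:35 210:48 213:41
side lid back
-20:-6 -17:-6 -14:-6 -11:-6 -8:-3 -5:9 -2:35 1:63 4:75 7:77 10:77 13:77 16:77 19:75 22:65 25:49 28:36
side lid right y -154
-175:40 -172:34 -169:28 -166:22 -163:19 -160:33 -157:54 -154:64 -151:65 -148:70 -145:75 -142:77 -139:77 -136:78 -133:77
side lid left y 154
130:45 133:60 136:70 139:75 142:76 145:77 148:76 151:68 154:42 157:-1 160:-44 163:-77 166:-93 169:-101 172:-105
side right foot y -150
-175:-6 -172:-6 -169:-6 -166:-6 -163:-6 -160:-6 -157:-6 -154:-6 -151:-6 -148:1 -145:20 -142:45 -139:55 -136:57 -133:58
top front foot x (exp -92.5) on z=0
-120:-4 -117:-6 -114:-9 -111:-10 -108:-10 -105:-10 -102:-10 -99:-10 -96:-10 -93:-10 -90:-6 -87:3 -84:19 -81:33 -78:43 -75:43 -72:25
top lid s=196 front, top plane
180:55 183:55 186:55 189:54 192:53 195:50 198:41 201:20 204:6 207:12 210:30 213:43
top lid back
-20:-11 -17:-11 -14:-11 -11:-9 -8:2 -5:19 -2:37 1:50 4:54 7:54 10:54 13:54 16:53 19:49 22:39 25:27 28:15
top lid right y -154
-175:-11 -172:-11 -169:-11 -166:-11 -163:-11 -160:-11 -157:-10 -154:-3 -151:27 -148:51 -145:55 -142:56 -139:56 -136:56 -133:54
top lid left y 154
130:6 133:30 136:50 139:54 142:55 145:55 148:55 151:53 154:42 157:15 160:-8 163:-11 166:-11 169:-11 172:-11
top right foot y -150
-175:-5 -172:9 -169:27 -166:41 -163:45 -160:47 -157:49 -154:53 -151:53 -148:50 -145:39 -142:23 -139:13 -136:10 -133:11
```

```bash
python3 - <<'E'
from h import *
import pickle
cs=pickle.load(open('c0.pkl','rb'))
M=R.from_euler('z',YAW,degrees=True).as_matrix()
for n in cs:
    c=cs[n];P=(cloud(c)-O)@M; hsv=cv2.cvtColor(c['img'],cv2.COLOR_RGB2HSV)
    X,Y,Z=P[...,0],P[...,1],P[...,2]
    d=(X>-.16)&(X<-.12)&(abs(Y)<.15)&(abs(Z)<.01); print(n,'desk z',np.median(Z[d]),Z[d].std())
    br=(hsv[...,0]<20)&(hsv[...,1]>90)
    s=br&(Z>.012)&(Z<.045)&(X>-.07)&(X<.08)&(Y<-.12)&(Y>-.18); print('right face y',s.sum(),np.median(Y[s]) if s.any() else '',Y[s].std())
    if s.sum()>10: print(np.polyfit(X[s],Y[s],1))
    s=br&(Z>.012)&(Z<.05)&(X<-.06)&(X>-.12)&(abs(Y)<.14); print('front face x',s.sum(),np.median(X[s]) if s.any() else '',X[s].std())
    if s.sum()>10: print(np.polyfit(Y[s],X[s],1))
    s=br&(Z>.05)&(Z<.07)&(X<-.06)&(X>-.12)&(abs(Y)<.14);print('rim',s.sum(),np.percentile(X[s],[2,10,50,90,98]),np.median(Z[s]))
E
```

```text
side desk z 6.966905921435007e-05 0.002036334433167372
right face y 309 -0.14837259138212788 0.000822856760498329
[-0.00028749 -0.14840246]
front face x 11 -0.07953692334463584 0.004939730705666501
[ 0.02575781 -0.08289616]
rim 239 [-0.09029407 -0.08988301 -0.08641613 -0.08292653 -0.0822156 ] 0.0599989246925583
top desk z 0.0019055928142034384 0.0033690289228132135
right face y 0  nan
front face x 42 -0.08615960827111274 0.0004888891289912527
[-0.00125677 -0.08605515]
rim 98 [-0.08630688 -0.08604128 -0.08429833 -0.08189879 -0.07836475] 0.0612037743703695
  ret = _var(a, axis=axis, dtype=dtype, out=out, ddof=ddof,
  arrmean = um.true_divide(arrmean, div, out=arrmean,
  ret = ret.dtype.type(ret / rcount)
```

```bash
sed -i 's/^O=.*/O=np.array([.6248,-.0960,0.]); YAW=-8.3; TH=.398/' h.py; cat >> h.py <<'E'
def Rt(pitch,yaw=YAW):
    "tool z forward along yaw, 'pitch' deg below horizontal; tool y up"
    cy,sy=np.cos(np.radians(yaw)),np.sin(np.radians(yaw)); p=np.radians(pitch)
    z=np.array([np.cos(p)*cy,np.cos(p)*sy,-np.sin(p)]); y=np.array([np.sin(p)*cy,np.sin(p)*sy,np.cos(p)])
    return np.c_[np.cross(y,z),y,z]
def plan(s,p,Rg,n,grip=1):
    p0=np.array(s['tool_pos']);R0=rot(s['tool_rot']);w=R.from_matrix(R0.T@Rg).as_rotvec()
    out=[];Ra=R0;pa=p0
    for i in range(1,n+1):
        pb=p0+(np.array(p)-p0)*i/n; Rb=R0@R.from_rotvec(w*i/n).as_matrix()
        sl=Ra.T@(pb-pa)*1000; out.append((np.round(w/n,3).tolist(),np.round(sl,1).tolist())); pa,Ra=pb,Rb
    print('dist mm',np.linalg.norm(np.array(p)-p0)*1000/n,'deg/row',np.degrees(np.linalg.norm(w))/n)
    for o in out: print('{"rot":%s,"slide":%s,"gripper":%g}'%(o[0],o[1],grip))
E
python3 - <<'E'
from station import r
from h import *
s=r.get_state()
plan(s,[.42,-.15,.32],Rt(90),17)
print(C2W([[-.0885,-.12,.05],[-.0625,-.12,.121],lid(.198,-.12,0,TH),lid(.168,-.12,0,TH)]))
E
```

```text
dist mm 44.16816465594962 deg/row 4.4248993198127
{"rot":[-0.0, 0.0, 0.077],"slide":[-26.2, -35.2, -5.2],"gripper":1}
{"rot":[-0.0, 0.0, 0.077],"slide":[-28.8, -33.1, -5.2],"gripper":1}
{"rot":[-0.0, 0.0, 0.077],"slide":[-31.3, -30.7, -5.2],"gripper":1}
{"rot":[-0.0, 0.0, 0.077],"slide":[-33.6, -28.2, -5.2],"gripper":1}
{"rot":[-0.0, 0.0, 0.077],"slide":[-35.6, -25.6, -5.2],"gripper":1}
{"rot":[-0.0, 0.0, 0.077],"slide":[-37.5, -22.7, -5.2],"gripper":1}
{"rot":[-0.0, 0.0, 0.077],"slide":[-39.1, -19.8, -5.2],"gripper":1}
{"rot":[-0.0, 0.0, 0.077],"slide":[-40.6, -16.7, -5.2],"gripper":1}
{"rot":[-0.0, 0.0, 0.077],"slide":[-41.7, -13.5, -5.2],"gripper":1}
{"rot":[-0.0, 0.0, 0.077],"slide":[-42.6, -10.2, -5.2],"gripper":1}
{"rot":[-0.0, 0.0, 0.077],"slide":[-43.3, -6.9, -5.2],"gripper":1}
{"rot":[-0.0, 0.0, 0.077],"slide":[-43.7, -3.6, -5.3],"gripper":1}
{"rot":[-0.0, 0.0, 0.077],"slide":[-43.9, -0.2, -5.3],"gripper":1}
{"rot":[-0.0, 0.0, 0.077],"slide":[-43.7, 3.2, -5.3],"gripper":1}
{"rot":[-0.0, 0.0, 0.077],"slide":[-43.4, 6.6, -5.3],"gripper":1}
{"rot":[-0.0, 0.0, 0.077],"slide":[-42.7, 9.9, -5.3],"gripper":1}
{"rot":[-0.0, 0.0, 0.077],"slide":[-41.8, 13.2, -5.3],"gripper":1}
[[ 0.51990422 -0.20196757  0.05      ]
 [ 0.54563189 -0.20572083  0.121     ]
 [ 0.52037532 -0.2020363   0.13673994]
 [ 0.54774079 -0.20602849  0.12511267]]
```

Call:
{"name": "play_rows", "arguments": {
  "series": [
    {"rot": [0,0,0.077],"slide": [-26,-35,-8],"gripper": 1},
    {"rot": [0,0,0.077],"slide": [-29,-33,-8],"gripper": 1},
    {"rot": [0,0,0.077],"slide": [-31,-31,-8],"gripper": 1},
    {"rot": [0,0,0.077],"slide": [-34,-28,-8],"gripper": 1},
    {"rot": [0,0,0.077],"slide": [-36,-26,-8],"gripper": 1},
    {"rot": [0,0,0.077],"slide": [-38,-23,-8],"gripper": 1},
    {"rot": [0,0,0.077],"slide": [-39,-20,-5],"gripper": 1},
    {"rot": [0,0,0.077],"slide": [-41,-17,-5],"gripper": 1},
    {"rot": [0,0,0.077],"slide": [-42,-14,-5],"gripper": 1},
    {"rot": [0,0,0.077],"slide": [-43,-10,-5],"gripper": 1},
    {"rot": [0,0,0.077],"slide": [-43,-7,-5],"gripper": 1},
    {"rot": [0,0,0.077],"slide": [-44,-4,-5],"gripper": 1}
  ]
}}

```text
time: 1.4
tool_pos: [0.3617, 0.0442, 0.3085]
tool_rot: [-179.9, 0.4, 102.5]
ft_force: [0.9, 0.1, 0.8]
gripper_width: -0.0
```

```bash
python3 - <<'E'
from station import r
from h import *
s=r.get_state();print(np.round(s['q'],2),s['tool_pos'])
plan(s,[.40,-.18,.30],Rt(65),7)
E
```

```text
[ -5.13 -27.99 115.88  -0.39  92.08 -17.67] [0.36167442 0.0441612  0.30852699]
dist mm 32.51053248086564 deg/row 4.634408650356081
{"rot":[-0.062, -0.01, 0.051],"slide":[-32.4, -1.6, 1.4],"gripper":1}
{"rot":[-0.062, -0.01, 0.051],"slide":[-32.5, -0.0, 1.7],"gripper":1}
{"rot":[-0.062, -0.01, 0.051],"slide":[-32.4, 1.5, 2.1],"gripper":1}
{"rot":[-0.062, -0.01, 0.051],"slide":[-32.3, 3.0, 2.6],"gripper":1}
{"rot":[-0.062, -0.01, 0.051],"slide":[-32.0, 4.5, 3.1],"gripper":1}
{"rot":[-0.062, -0.01, 0.051],"slide":[-31.7, 5.9, 3.8],"gripper":1}
{"rot":[-0.062, -0.01, 0.051],"slide":[-31.4, 7.3, 4.5],"gripper":1}
```

```bash
cat >> h.py <<'E'
def RT(p,psi,yaw=YAW): return Rt(p,yaw)@R.from_euler('y',psi,degrees=True).as_matrix()
E
python3 - <<'E'
from station import r
from h import *
import pickle
cs=pickle.load(open('c0.pkl','rb')); M=R.from_euler('z',YAW,degrees=True).as_matrix()
for nm,(x,y),z in (('ink',(670,410),.058),('can',(700,275),.064),('eraser',(318,495),.012),('marker',(252,508),.018)):
    p=pts(cs['top'],[[210+x/5.926,150+y/5.926]],z)[0]; print(nm,p,(p-O)@M)
s=r.get_state()
plan(s,[.43,-.25,.30],RT(60,20),8)
E
```

```text
ink [ 0.54098365 -0.31057957  0.058     ] [-0.05196254 -0.22443143  0.058     ]
can [ 0.63377236 -0.33229307  0.064     ] [ 0.04298876 -0.23252287  0.064     ]
eraser [ 0.4842168  -0.07295085  0.012     ] [-0.14243799  0.00251367  0.012     ]
marker [ 0.47419005 -0.02711617  0.018     ] [-0.15897623  0.04642085  0.018     ]
dist mm 37.76405025675245 deg/row 4.854940608815793
{"rot":[-0.072, 0.031, 0.033],"slide":[-37.7, 0.4, 1.3],"gripper":1}
{"rot":[-0.072, 0.031, 0.033],"slide":[-37.7, 1.6, 0.2],"gripper":1}
{"rot":[-0.072, 0.031, 0.033],"slide":[-37.7, 2.8, -0.8],"gripper":1}
{"rot":[-0.072, 0.031, 0.033],"slide":[-37.5, 4.1, -1.7],"gripper":1}
{"rot":[-0.072, 0.031, 0.033],"slide":[-37.3, 5.5, -2.5],"gripper":1}
{"rot":[-0.072, 0.031, 0.033],"slide":[-37.0, 6.9, -3.3],"gripper":1}
{"rot":[-0.072, 0.031, 0.033],"slide":[-36.6, 8.4, -3.9],"gripper":1}
{"rot":[-0.072, 0.031, 0.033],"slide":[-36.2, 9.9, -4.3],"gripper":1}
```

Call:
{"name": "play_rows", "arguments": {
  "series": [
    {"rot": [-0.072,0.031,0.033],"slide": [-38,0,1],"gripper": 1},
    {"rot": [-0.072,0.031,0.033],"slide": [-38,2,0],"gripper": 1},
    {"rot": [-0.072,0.031,0.033],"slide": [-38,3,-1],"gripper": 1},
    {"rot": [-0.072,0.031,0.033],"slide": [-38,4,-2],"gripper": 1},
    {"rot": [-0.072,0.031,0.033],"slide": [-37,6,-3],"gripper": 1},
    {"rot": [-0.072,0.031,0.033],"slide": [-37,7,-3],"gripper": 1},
    {"rot": [-0.072,0.031,0.033],"slide": [-37,8,-4],"gripper": 1},
    {"rot": [-0.072,0.031,0.033],"slide": [-36,10,-4],"gripper": 1}
  ]
}}

```text
time: 2.2
tool_pos: [0.4299, -0.267, 0.3075]
tool_rot: [146.3, -17.1, 91.6]
ft_force: [0.9, 0.6, 0.3]
gripper_width: 0.001
```

```bash
cat >> h.py <<'E'
def fk(q,k):
    L1,L2,d,h,lat,a,e=k; q=np.asarray(q)
    Y=lambda t:R.from_euler('y',t,degrees=True).as_matrix(); Z=lambda t:R.from_euler('z',t,degrees=True).as_matrix()
    A=Z(q[0]); p=np.array([0,0,h])+A@[a,0,0]; A=A@Y(q[1]); p=p+A@[0,0,L1]; A=A@Y(q[2]); p=p+A@[e,lat,L2]; A=A@Z(q[3])@Y(q[4]); p=p+A@[0,0,d]; A=A@Z(q[5])
    return p,A
E
python3 - <<'E'
from station import r
from h import *
from scipy.optimize import least_squares
s=r.get_state();print(s['time'],np.round(s['q'],3).tolist(),s['tool_pos'],s['tool_rot'])
D=[([59.6963,12.6755,87.5273,-.001,79.9103,-7.2262],[0.24469152,0.57443743,0.2301828]),([-5.13,-27.99,115.88,-.39,92.08,-17.67],[0.36167442,0.0441612,0.30852699]),(s['q'],s['tool_pos'])]
f=lambda k:np.concatenate([fk(q,k)[0]-np.array(p) for q,p in D]+[[.01*k[6],.01*k[5]]])
o=least_squares(f,[.395,.535,.3,.25,.077,0,0]);print(o.x,o.fun*1000)
print(fk(s['q'],o.x)[1].T@rot(s['tool_rot']))
E
```

```text
2.2 [-65.58, -15.392, 114.126, 37.6, 83.628, -67.049] [ 0.42991202 -0.26699738  0.3074881 ] [146.29496109 -17.10404337  91.55938099]
[ 4.11469768e-01  5.47934108e-01  3.33902000e-01  3.10830315e-01
  7.85978365e-02 -2.92169338e-04  5.19576441e-02] [-0.00440265 -0.01126542 -0.0053765  -0.02859639  0.00541277  0.00053565
  0.01606066 -0.0376729   0.00484028  0.51957644 -0.00292169]
[[ 2.56950703e-16 -1.00000000e+00  3.30212052e-17]
 [ 1.00000000e+00  4.17452344e-16  6.21957986e-17]
 [-7.15736378e-17 -1.02740713e-17  1.00000000e+00]]
```

```bash
cat >> h.py <<'E'
K=[4.11469768e-01,5.47934108e-01,3.33902000e-01,3.10830315e-01,7.85978365e-02,-2.92169338e-04,5.19576441e-02]
QLO=np.array([-170.65,-52.31,5.05,-71.25,11.57,-153.62]);QHI=np.array([170.65,119.04,147.46,251.25,151.72,153.62])
def ik(p,Rg,q0):
    from scipy.optimize import least_squares
    Rz=R.from_euler('z',90,degrees=True).as_matrix()
    def f(q):
        a,A=fk(q,K); return np.r_[(a-p)*10,R.from_matrix((A@Rz).T@Rg).as_rotvec()*3]
    o=least_squares(f,q0); return o.x,np.abs(o.fun).max()
W=.0145
def tcp(corner_case,p,psi):
    "TCP world for upper tip edge middle at case point"
    Rg=RT(p,psi); return C2W(corner_case)[0]-W*Rg[:,1],Rg
E
python3 - <<'E'
from h import *
q0=[-65.58,-15.392,114.126,37.6,83.628,-67.049]
for p in (35,40,45,50,55):
  for psi in (0,15,25,35):
    print(p,psi)
    for nm,c in (('pre',[-.115,-.117,.105]),('push',[-.060,-.117,.111]),('fin',[-.098,-.117,.055]),('out',[-.15,-.117,.05])):
        P,Rg=tcp(c,p,psi); q,e=ik(P,Rg,q0); m=np.minimum(q-QLO,QHI-q)
        print('   ',nm,np.round(q).astype(int).tolist(),'err %.3f'%e,'margin %.0f j%d'%(m.min(),m.argmin()+1))
E
```

```text
35 0
    pre [-53, -13, 149, 91, 35, -121] err 0.000 margin -1 j3
    push [-46, -5, 141, 98, 30, -123] err 0.000 margin 6 j3
    fin [-50, 2, 145, 110, 36, -141] err 0.000 margin 2 j3
    out [-59, -4, 152, 102, 41, -141] err 0.000 margin -4 j3
35 15
    pre [-63, -2, 140, 77, 55, -119] err 0.000 margin 7 j3
    push [-56, 3, 134, 81, 50, -116] err 0.000 margin 13 j3
    fin [-60, 10, 137, 85, 52, -129] err 0.000 margin 10 j3
    out [-69, 7, 142, 80, 56, -132] err 0.000 margin 5 j3
35 25
    pre [-66, 7, 133, 71, 65, -118] err 0.000 margin 14 j3
    push [-59, 11, 127, 74, 61, -115] err 0.000 margin 20 j3
    fin [-64, 17, 130, 76, 62, -125] err 0.000 margin 17 j3
    out [-71, 14, 135, 71, 64, -129] err 0.000 margin 13 j3
35 35
    pre [-67, 16, 125, 65, 74, -118] err 0.000 margin 22 j3
    push [-61, 19, 120, 69, 71, -114] err 0.000 margin 28 j3
    fin [-65, 24, 122, 68, 71, -123] err 0.000 margin 25 j3
    out [-71, 22, 127, 64, 73, -126] err 0.000 margin 21 j3
40 0
    pre [-50, -16, 147, 78, 32, -106] err 0.000 margin 1 j3
    push [-44, -7, 139, 82, 27, -106] err 0.000 margi
[... 3068 characters left out ...]
 131, 48, 51, -79] err 0.000 margin 16 j3
    push [-48, 0, 125, 48, 48, -75] err 0.000 margin 23 j3
    fin [-51, 3, 130, 53, 45, -86] err 0.000 margin 18 j3
    out [-57, -2, 136, 52, 48, -91] err 0.000 margin 12 j3
55 25
    pre [-57, 2, 126, 49, 62, -85] err 0.000 margin 22 j3
    push [-52, 7, 119, 51, 59, -81] err 0.000 margin 28 j3
    fin [-56, 11, 124, 53, 57, -90] err 0.000 margin 24 j3
    out [-61, 6, 130, 51, 59, -95] err 0.000 margin 18 j3
55 35
    pre [-60, 11, 119, 50, 72, -89] err 0.000 margin 28 j3
    push [-55, 15, 113, 52, 70, -85] err 0.000 margin 34 j3
    fin [-58, 19, 117, 52, 67, -93] err 0.000 margin 30 j3
    out [-64, 15, 123, 50, 69, -97] err 0.000 margin 25 j3
```

```bash
cat >> h.py <<'E'
def face(d,gap,p,psi,y,th=TH):
    "corner middle pushed d (m) past the lip along the face, lip gap 'gap'; -> TCP,R"
    l=np.array(lid(.198,y,-gap,th)); pr=np.radians(p)
    return tcp(l+d*np.array([np.cos(pr),0,-np.sin(pr)]),p,psi)
def loc(s,p,psi):
    M=R.from_euler('z',YAW,degrees=True).as_matrix(); A=rot(s['tool_rot'])
    c=(np.array(s['tool_pos'])+W*A[:,1]-O)@M
    return c
E
python3 - <<'E'
from station import r
from h import *
s=r.get_state()
P,Rg=face(-.03,.007,35,20,-.111); print(P, (P-O)@R.from_euler('z',YAW,degrees=True).as_matrix(), ik(P,Rg,s['q']))
plan(s,P,Rg,10)
E
```

```text
[ 0.486443   -0.18799084  0.13561666] [-0.12362837 -0.111       0.13561666] (array([ -64.08220741,   -5.74563952,  137.65285622,   70.04668169,
         61.85730363, -110.38086469]), np.float64(9.356404540028507e-12))
dist mm 19.74273960750238 deg/row 2.299295557243132
{"rot":[-0.037, 0.001, -0.015],"slide":[2.3, -5.5, 18.8],"gripper":1}
{"rot":[-0.037, 0.001, -0.015],"slide":[2.4, -6.2, 18.6],"gripper":1}
{"rot":[-0.037, 0.001, -0.015],"slide":[2.5, -6.8, 18.4],"gripper":1}
{"rot":[-0.037, 0.001, -0.015],"slide":[2.6, -7.4, 18.1],"gripper":1}
{"rot":[-0.037, 0.001, -0.015],"slide":[2.7, -8.1, 17.8],"gripper":1}
{"rot":[-0.037, 0.001, -0.015],"slide":[2.8, -8.7, 17.5],"gripper":1}
{"rot":[-0.037, 0.001, -0.015],"slide":[2.9, -9.3, 17.2],"gripper":1}
{"rot":[-0.037, 0.001, -0.015],"slide":[3.1, -9.9, 16.8],"gripper":1}
{"rot":[-0.037, 0.001, -0.015],"slide":[3.2, -10.4, 16.5],"gripper":1}
{"rot":[-0.037, 0.001, -0.015],"slide":[3.3, -11.0, 16.1],"gripper":1}
```

Call:
{"name": "play_rows", "arguments": {
  "series": [
    {"rot": [-0.037,0.001,-0.015],"slide": [2,-6,18],"gripper": 1},
    {"rot": [-0.037,0.001,-0.015],"slide": [2,-6,18],"gripper": 1},
    {"rot": [-0.037,0.001,-0.015],"slide": [2,-7,18],"gripper": 1},
    {"rot": [-0.037,0.001,-0.015],"slide": [3,-7,18],"gripper": 1},
    {"rot": [-0.037,0.001,-0.015],"slide": [3,-8,18],"gripper": 1},
    {"rot": [-0.037,0.001,-0.015],"slide": [3,-9,17],"gripper": 1},
    {"rot": [-0.037,0.001,-0.015],"slide": [3,-9,17],"gripper": 1},
    {"rot": [-0.037,0.001,-0.015],"slide": [3,-10,16],"gripper": 1},
    {"rot": [-0.037,0.001,-0.015],"slide": [3,-10,12],"gripper": 1},
    {"rot": [-0.037,0.001,-0.015],"slide": [3,-10,8],"gripper": 1},
    {"rot": [0,0,0],"slide": [0,0,0],"gripper": 1},
    {"rot": [0,0,0],"slide": [0,0,0],"gripper": 1}
  ]
}}

```text
time: 3.4
tool_pos: [0.475, -0.198, 0.1366]
tool_rot: [122.9, -11.4, 97.4]
ft_force: [-0.1, -0.0, 1.0]
gripper_width: -0.002
```

```bash
python3 - <<'E'
from station import r,viewer
from h import *
import pickle
s=r.get_state();print(s['time'],s['tool_pos'],s['ft_force'],loc(s,35,20))
P,Rg=face(-.03,.007,35,20,-.111); plan(s,P,Rg,3)
cs={n:viewer.camera(n) for n in('side','top')}; pickle.dump(cs,open('c1.pkl','wb'))
A=rot(s['tool_rot']);tp=np.array(s['tool_pos']); t=tp+W*A[:,1]
ex=[tp,t,t-.011*A[:,0],t+.011*A[:,0]]
overlay(cs['side'],None,None,'pics/b_s.png',(200,180,310,290),ex)
overlay(cs['top'],None,None,'pics/b_t.png',(230,160,340,250),ex)
E
```

```text
3.4 [ 0.47502466 -0.19799632  0.13658273] [-0.06351664 -0.00416049  1.0382251 ] [-0.1252574  -0.12274361  0.14852239]
dist mm 5.070845936011454 deg/row 0.3797423437240024
{"rot":[0.004, 0.004, -0.003],"slide":[2.7, 1.5, 4.0],"gripper":1}
{"rot":[0.004, 0.004, -0.003],"slide":[2.7, 1.6, 4.0],"gripper":1}
{"rot":[0.004, 0.004, -0.003],"slide":[2.7, 1.6, 4.0],"gripper":1}
```

View pics/b_s.png

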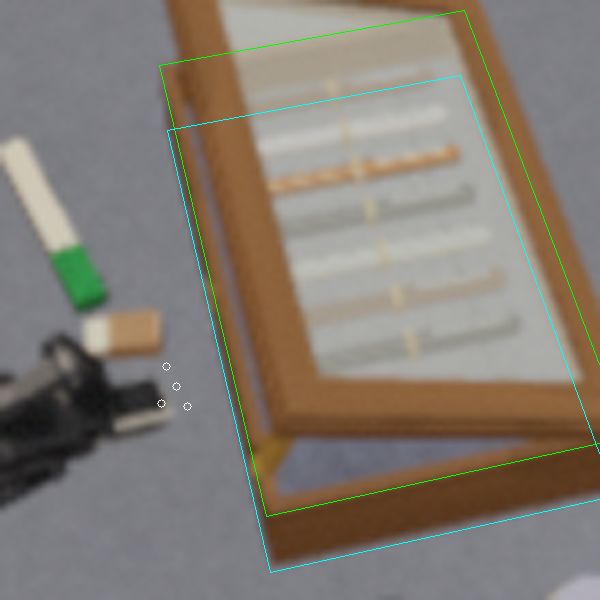

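View pics/b_t.png

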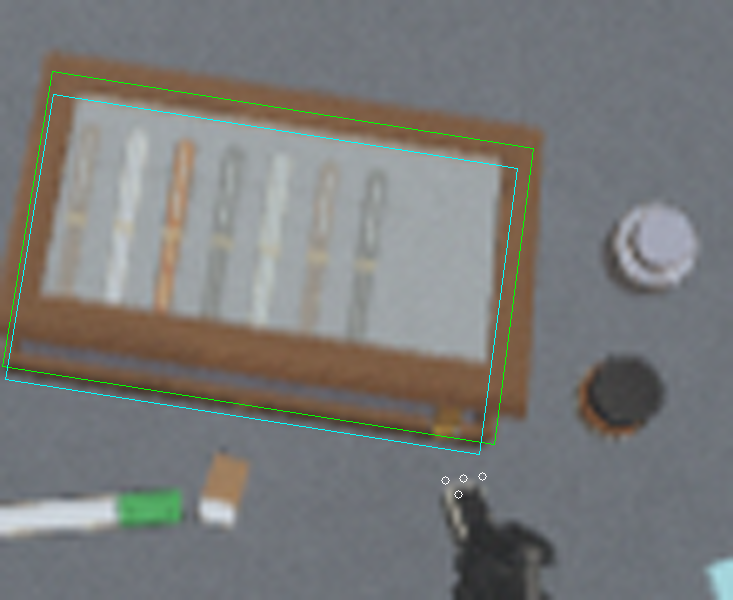

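```bash
python3 - <<'E'
from station import r
from h import *
import pickle
cs=pickle.load(open('c1.pkl','rb')); s=r.get_state(); A=rot(s['tool_rot']);tp=np.array(s['tool_pos'])
for n in cs:
    T=(cloud(cs[n])-tp)@A*1000
    m=(abs(T[...,0])<60)&(abs(T[...,1])<70)&(T[...,2]>-110)&(T[...,2]<15)
    Q=T[m]; v,u=np.nonzero(m); print(n,len(Q))
    for z0 in range(-100,15,8):
        k=(Q[:,2]>=z0)&(Q[:,2]<z0+8)
        if k.sum()>2: print(z0,k.sum(),'x',np.round(np.percentile(Q[k,0],[3,50,97]),1),'y',np.round(np.percentile(Q[k,1],[3,25,50,75,97]),1))
E
```

```text
side 588
-100 92 x [-19.4  -5.9  10. ] y [-10.7  18.4  48.7  56.   60.6]
-92 75 x [-17.3 -11.    9.6] y [-42.9  15.8  29.5  58.1  60.6]
-84 54 x [-17.1 -12.    7.4] y [-51.5  -8.8  14.1  44.5  55.1]
-76 61 x [-17.  -11.8   5.2] y [-47.9 -11.9  11.4  16.7  49.9]
-68 34 x [-14.9 -11.2   9.7] y [-39.4  13.2  14.   37.7  43.2]
-60 43 x [-13.3 -11.5   6.6] y [-36.2 -10.7  12.6  27.   35.2]
-52 30 x [-13.5 -11.    6.4] y [-25.1  -6.    3.9  13.3  30.2]
-44 8 x [-12.  -10.6  -6.6] y [-8.3 -6.   0.8  7.1 11.4]
-36 23 x [-11.4  -7.2   5. ] y [-3.7  4.   9.6 11.9 13.6]
-28 26 x [-11.6  -4.9   7.6] y [-7.   4.   9.8 12.3 13.1]
-20 26 x [-11.5  -6.5   6.1] y [-6.4  5.   8.3 11.1 12.7]
-12 10 x [-10.7  -8.7   1.1] y [-5.2  3.   4.6  9.1 11.6]
-4 5 x [-6.1 -1.5  7.3] y [3.6 3.8 4.2 4.7 4.9]
top 287
-100 32 x [-4.7 10.4 19.4] y [-9.7 19.8 39.3 58.7 63.6]
-92 41 x [-10.2  10.   17.6] y [-52.4  -5.1  32.9  61.5  64.2]
-84 27 x [ 0.  12.4 17.7] y [-48.1  -4.3  21.4  48.8  62.5]
-76 23 x [-7.1 12.7 18. ] y [-40.6  -5.5  16.6  41.7  52.9]
-68 27 x [-7.9 11.1 17.3] y [-37.5  10.9  18.5  41.2  47.2]
-60 14 x [-6.  12.9 14.4] y [-33.9 -20.2  -6.5  32.6  41.1]
-52 20 x [-9.5 10.  13.9] y [-9.1 -0.3 14.3 29.6 35.8]
-44 6 x [ 9.3 11.9 14.1] y [-8.6 -5.3  3.8 12.7 15.5]
-36 11 x [-5.5  7.5 12.5] y [-4.1  4.4  7.5 15.8 17.4]
-28 10 x [-4.1  5.3 10.8] y [-0.8 10.5 13.9 15.3 17.1]
-20 16 x [-9.7  5.1 12. ] y [-2.  5. 11. 15. 17.]
-12 7 x [-3.6  5.  11. ] y [-1.9  8.1 12.6 14.2 15.8]
-4 6 x [-7.9  2.5 11.4] y [-1.7  4.3  5.7  7.4  8.6]
```

```bash
python3 - <<'E'
from station import r
from h import *
s=r.get_state()
P,Rg=face(-.01,.007,35,20,-.112); plan(s,P,Rg,4)
E
```

```text
dist mm 7.751877263734189 deg/row 0.27985238317114286
{"rot":[0.003, 0.003, -0.002],"slide":[0.2, 1.0, 7.7],"gripper":1}
{"rot":[0.003, 0.003, -0.002],"slide":[0.2, 1.0, 7.7],"gripper":1}
{"rot":[0.003, 0.003, -0.002],"slide":[0.1, 1.0, 7.7],"gripper":1}
{"rot":[0.003, 0.003, -0.002],"slide":[0.1, 1.0, 7.7],"gripper":1}
```

Call:
{"name": "play_rows", "arguments": {
  "series": [
    {"rot": [0.003,0.003,-0.002],"slide": [0,1,8],"gripper": 1},
    {"rot": [0.003,0.003,-0.002],"slide": [0,1,8],"gripper": 1},
    {"rot": [0.003,0.003,-0.002],"slide": [0,1,8],"gripper": 1},
    {"rot": [0.003,0.003,-0.002],"slide": [0,1,7],"gripper": 1},
    {"rot": [0,0,0],"slide": [0,0,0],"gripper": 1},
    {"rot": [0,0,0],"slide": [0,0,0],"gripper": 1}
  ]
}}

```text
time: 4.1
tool_pos: [0.5073, -0.1939, 0.1261]
tool_rot: [123.3, -10.9, 98.4]
ft_force: [-0.5, 0.4, 0.2]
gripper_width: -0.001
```

```bash
cat >> h.py <<'E'
def rep(s,gap=.007,p=35,psi=20,y=-.112):
    c=loc(s,p,psi); pr=np.radians(p); l=np.array(lid(.198,y,0,TH)); v=c-l
    A=rot(s['tool_rot']);M=R.from_euler('z',YAW,degrees=True).as_matrix()
    print('t',s['time'],'corner',np.round(c*1000,1),'d %.1f gapperp-to-face %.1f'%(1000*(v[0]*np.cos(pr)-v[2]*np.sin(pr)),-1000*(v[0]*np.sin(pr)+v[2]*np.cos(pr))),'F',np.round(np.asarray(s['ft_force']),1),'rotR',np.round(R.from_matrix(RT(p,psi).T@A).as_rotvec(degrees=True),1))
E
python3 - <<'E'
from station import r
from h import *
s=r.get_state(); rep(s)
P,Rg=face(.016,.007,35,20,-.112); plan(s,P,Rg,4)
E
```

```text
t 4.1 corner [ -93.9 -113.8  138. ] d -5.5 gapperp-to-face 2.3 F [-0.5  0.4  0.2] rotR [-0.  -0.1 -0.4]
dist mm 5.8659484948684915 deg/row 0.10283692866889883
{"rot":[0.0, 0.001, 0.002],"slide":[-1.5, -1.1, 5.6],"gripper":1}
{"rot":[0.0, 0.001, 0.002],"slide":[-1.5, -1.1, 5.6],"gripper":1}
{"rot":[0.0, 0.001, 0.002],"slide":[-1.5, -1.1, 5.6],"gripper":1}
{"rot":[0.0, 0.001, 0.002],"slide":[-1.5, -1.1, 5.6],"gripper":1}
```

Call:
{"name": "play_rows", "arguments": {
  "series": [
    {"rot": [0,0,0.002],"slide": [-1,-3,0],"gripper": 1},
    {"rot": [0,0,0],"slide": [-1,-3,1],"gripper": 1},
    {"rot": [0,0,0],"slide": [-1,-1,3],"gripper": 1},
    {"rot": [0,0,0],"slide": [-1,0,4],"gripper": 1},
    {"rot": [0,0,0],"slide": [-1,0,4],"gripper": 1},
    {"rot": [0,0,0],"slide": [-1,0,3],"gripper": 1},
    {"rot": [0,0,0],"slide": [0,0,0],"gripper": 1}
  ]
}}

```text
time: 4.8
tool_pos: [0.5166, -0.1963, 0.1094]
tool_rot: [123.4, -11.0, 98.2]
ft_force: [-0.5, -0.0, -0.2]
gripper_width: -0.005
```

```bash
python3 - <<'E'
from station import r,viewer
from h import *
s=r.get_state(); rep(s)
c=viewer.camera('side'); A=rot(s['tool_rot']);tp=np.array(s['tool_pos'])
overlay(c,None,None,'pics/d_s.png',(215,205,305,275))
c=viewer.camera('top'); overlay(c,None,None,'pics/d_t.png',(270,190,330,240))
E
```

```text
t 4.8 corner [ -84.3 -114.8  121.3] d 11.9 gapperp-to-face 10.5 F [-0.5 -0.  -0.2] rotR [ 0.  -0.2 -0.2]
```

View pics/d_s.png

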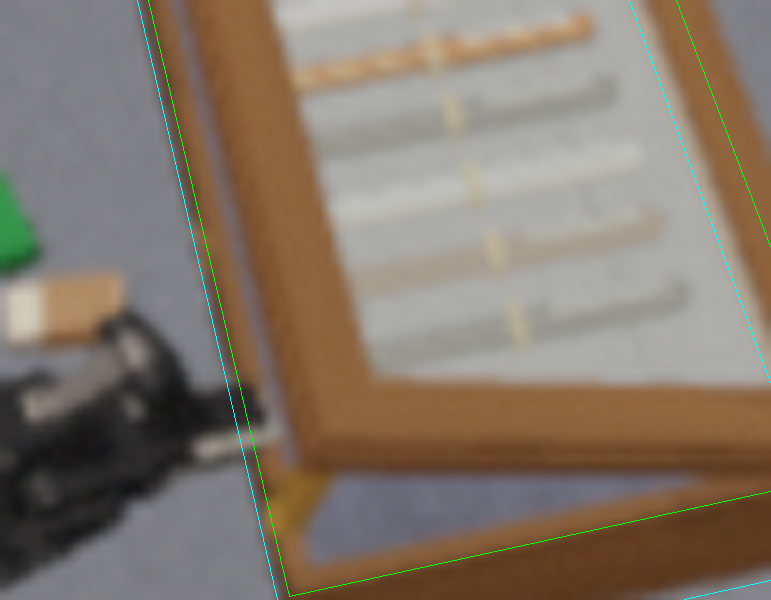

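View pics/d_t.png

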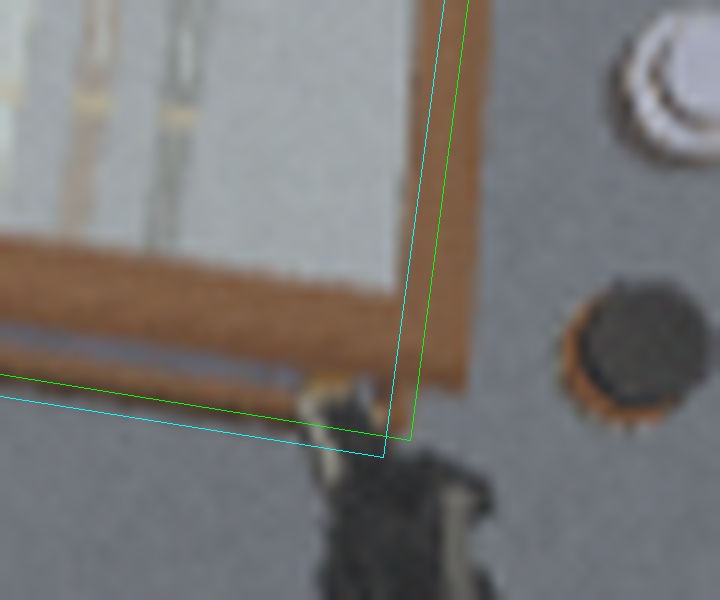

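The side picture shows the fingertip at about (255,420), just at the lid's front edge. In the top picture it is at about (345,400), in line with the brass leg at (330,385). I'll go in slowly and watch the force.

Call:
{"name": "play_rows", "arguments": {
  "series": [
    {"rot": [0,0,0.002],"slide": [-1,1,3],"gripper": 1},
    {"rot": [0,0,0],"slide": [-1,1,3],"gripper": 1},
    {"rot": [0,0,0],"slide": [-0.5,0,2],"gripper": 1},
    {"rot": [0,0,0],"slide": [0,0,0],"gripper": 1}
  ]
}}

```text
time: 5.3
tool_pos: [0.5252, -0.1973, 0.1066]
tool_rot: [123.3, -11.1, 98.2]
ft_force: [-0.3, 0.2, -0.1]
gripper_width: 0.002
```

```bash
python3 - <<'E'
from station import r,viewer
from h import *
s=r.get_state(); rep(s)
E
```

```text
t 5.3 corner [ -75.6 -114.6  118.4] d 20.7 gapperp-to-face 7.9 F [-0.3  0.2 -0.1] rotR [-0.  -0.2 -0.1]
```

Call:
{"name": "play_rows", "arguments": {
  "series": [
    {"rot": [0,0,0],"slide": [-0.7,0,2],"gripper": 1},
    {"rot": [0,0,0],"slide": [-0.7,0,2],"gripper": 1},
    {"rot": [0,0,0],"slide": [0,0,0],"gripper": 1}
  ]
}}

```text
time: 5.6
tool_pos: [0.529, -0.1978, 0.1039]
tool_rot: [123.3, -11.1, 98.2]
ft_force: [-0.3, -0.1, -1.1]
gripper_width: -0.003
```

```bash
python3 - <<'E'
from station import r,viewer
from h import *
s=r.get_state(); rep(s)
E
```

```text
t 5.6 corner [ -71.8 -114.5  115.8] d 25.3 gapperp-to-face 7.9 F [-0.3 -0.1 -1.1] rotR [-0.  -0.2 -0.1]
```

Call:
{"name": "play_rows", "arguments": {
  "series": [
    {"rot": [0,0,0],"slide": [-0.7,0,2],"gripper": 1},
    {"rot": [0,0,0],"slide": [-0.7,0,2],"gripper": 1},
    {"rot": [0,0,0],"slide": [0,0,0],"gripper": 1}
  ]
}}

```text
time: 5.9
tool_pos: [0.5327, -0.1983, 0.1013]
tool_rot: [123.3, -11.1, 98.2]
ft_force: [-0.8, -0.3, 0.2]
gripper_width: 0.002
```

```bash
python3 - <<'E'
from station import r,viewer
from h import *
s=r.get_state(); rep(s)
c=viewer.camera('side'); 
overlay(c,None,None,'pics/e_s.png',(215,205,305,275))
E
```

```text
t 5.9 corner [ -68.1 -114.5  113.2] d 29.9 gapperp-to-face 7.8 F [-0.8 -0.3  0.2] rotR [-0.  -0.2 -0.1]
```

View pics/e_s.png

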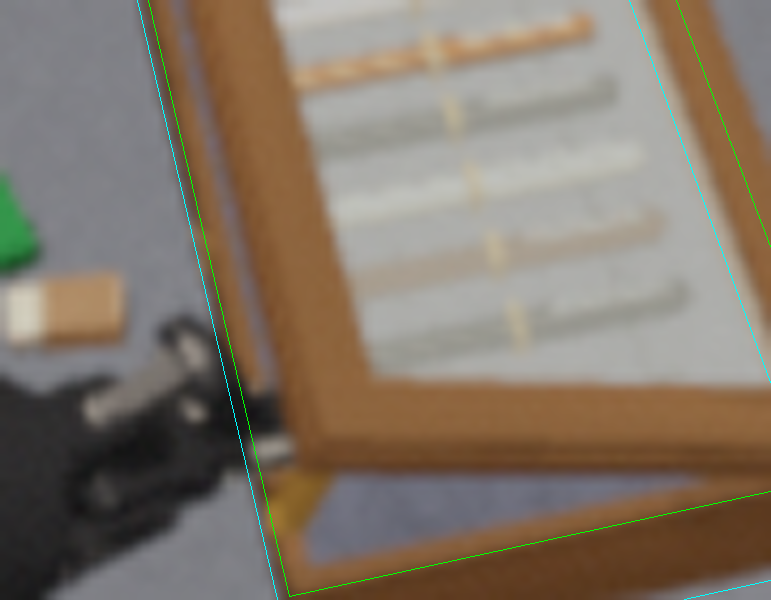

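Call:
{"name": "play_rows", "arguments": {
  "series": [
    {"rot": [0,0,0],"slide": [-0.7,0,2],"gripper": 1},
    {"rot": [0,0,0],"slide": [0,0,0],"gripper": 1}
  ]
}}

```text
time: 6.15
tool_pos: [0.5346, -0.1986, 0.1002]
tool_rot: [123.3, -11.1, 98.2]
ft_force: [0.3, -0.5, -0.5]
gripper_width: 0.003
```

```bash
python3 - <<'E'
from station import r,viewer
from h import *
for i in range(3): s=r.get_state(); rep(s)
E
```

```text
t 6.15 corner [ -66.2 -114.6  112.1] d 32.0 gapperp-to-face 7.7 F [ 0.3 -0.5 -0.5] rotR [-0.  -0.2 -0.1]
t 6.15 corner [ -66.2 -114.6  112.1] d 32.0 gapperp-to-face 7.7 F [ 0.3 -0.5 -0.5] rotR [-0.  -0.2 -0.1]
t 6.15 corner [ -66.2 -114.6  112.1] d 32.0 gapperp-to-face 7.7 F [ 0.3 -0.5 -0.5] rotR [-0.  -0.2 -0.1]
```

```bash
python3 - <<'E'
from station import r,viewer
from h import *
s=r.get_state()
P,Rg=face(.028,.008,24,20,-.1145); plan(s,P,Rg,4)
for p in(20,24,28):
  for ps in (15,20,25):
    for d in (.028,.042,0):
      P,Rg=face(d,.008,p,ps,-.1145); q,e=ik(P,Rg,s['q']); print(p,ps,d,np.round(q,1),(QHI-q)[2])
E
```

```text
dist mm 1.3614090002389756 deg/row 2.730720246737137
{"rot":[-0.045, 0.001, -0.016],"slide":[0.0, 1.4, -0.0],"gripper":1}
{"rot":[-0.045, 0.001, -0.016],"slide":[0.0, 1.4, 0.0],"gripper":1}
{"rot":[-0.045, 0.001, -0.016],"slide":[-0.0, 1.4, 0.1],"gripper":1}
{"rot":[-0.045, 0.001, -0.016],"slide":[-0.0, 1.4, 0.2],"gripper":1}
20 15 0.028 [ -60.5   11.9  137.2   98.6   62.3 -142.1] 10.284616012051885
20 15 0.042 [ -58.7   13.9  135.6  100.5   61.5 -142.7] 11.905624866749577
20 15 0 [ -64.4    7.7  140.3   94.6   64.2 -140.7] 7.111538834293611
20 20 0.028 [ -62.2   14.9  133.7   92.6   66.3 -139.6] 13.718496204649313
20 20 0.042 [ -60.5   16.7  132.2   94.2   65.5 -140. ] 15.275051347791333
20 20 0 [ -65.9   11.1  136.8   89.1   68.3 -138.7] 10.690447950853013
20 25 0.028 [ -63.3   18.   130.1   87.3   70.2 -137.5] 17.409307889234498
20 25 0.042 [ -61.7   19.7  128.5   88.8   69.4 -137.7] 18.919619268464544
20 25 0 [ -66.8   14.5  133.    84.2   72.1 -137. ] 14.483572192193435
24 15 0.028 [ -59.5    8.6  137.1   94.6   58.5 -135.7] 10.339745666675384
24 15 0.042 [ -57.8   10.8  135.5  
[... 510 characters left out ...]
   81.1   69.5 -131. ] 14.541359522184337
28 15 0.028 [ -58.4    5.6  136.7   89.9   55.1 -128.9] 10.73382572650388
28 15 0.042 [ -56.9    8.1  135.2   91.8   54.2 -130. ] 12.296913412193504
28 15 0 [ -61.9    0.4  139.8   85.8   57.4 -126.4] 7.69022860064004
28 20 0.028 [ -60.3    9.2  133.3   84.9   60.2 -127.2] 14.110605333430954
28 20 0.042 [ -58.8   11.4  131.8   86.5   59.3 -128. ] 15.615929979816713
28 20 0 [ -63.6    4.5  136.3   81.5   62.5 -125.5] 11.195057264037615
28 25 0.028 [ -61.7   12.8  129.7   80.6   65.  -125.8] 17.74485951460781
28 25 0.042 [ -60.2   14.9  128.3   81.9   64.1 -126.3] 19.209501463991103
28 25 0 [ -64.8    8.6  132.5   77.7   67.2 -124.7] 14.918020020283393
```

Call:
{"name": "play_rows", "arguments": {
  "series": [
    {"rot": [-0.04,0.001,-0.015],"slide": [0,1,-0.5],"gripper": 1},
    {"rot": [-0.04,0.001,-0.015],"slide": [0,1,-0.5],"gripper": 1},
    {"rot": [-0.04,0.001,-0.015],"slide": [0,1,0],"gripper": 1},
    {"rot": [-0.03,0.001,-0.01],"slide": [0,0.5,0],"gripper": 1},
    {"rot": [0,0,0],"slide": [0,0,0],"gripper": 1}
  ]
}}

```text
time: 6.65
tool_pos: [0.536, -0.1997, 0.1044]
tool_rot: [114.1, -8.2, 100.0]
ft_force: [0.3, 0.5, -0.0]
gripper_width: 0.001
```

```bash
python3 - <<'E'
from station import r,viewer
from h import *
s=r.get_state(); rep(s,p=24)
c=viewer.camera('side'); 
overlay(c,None,None,'pics/f_s.png',(215,205,305,275))
E
```

```text
t 6.65 corner [ -66.6 -115.3  117.5] d 27.4 gapperp-to-face 8.9 F [ 0.3  0.5 -0. ] rotR [ 1.4 -0.   0.2]
```

View pics/f_s.png

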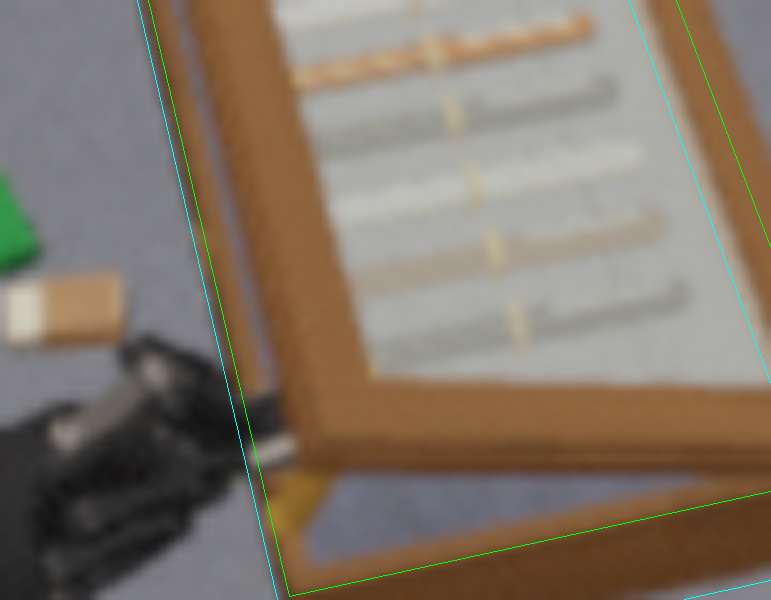

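Call:
{"name": "play_rows", "arguments": {
  "series": [
    {"rot": [0,0,0],"slide": [-0.7,0,2],"gripper": 1},
    {"rot": [0,0,0],"slide": [-0.7,0,2],"gripper": 1},
    {"rot": [0,0,0],"slide": [0,0,0],"gripper": 1}
  ]
}}

```text
time: 7.0
tool_pos: [0.5407, -0.2008, 0.1033]
tool_rot: [114.2, -8.1, 100.0]
ft_force: [-0.7, -0.3, 0.1]
gripper_width: -0.001
```

```bash
python3 - <<'E'
from station import r,viewer
from h import *
s=r.get_state(); rep(s,p=24)
E
```

```text
t 7.0 corner [ -61.9 -115.7  116.4] d 32.2 gapperp-to-face 8.0 F [-0.7 -0.3  0.1] rotR [ 1.5 -0.   0.2]
```

Call:
{"name": "play_rows", "arguments": {
  "series": [
    {"rot": [0,0,0],"slide": [-0.7,0,2],"gripper": 1},
    {"rot": [0,0,0],"slide": [-0.3,0,1],"gripper": 1},
    {"rot": [0,0,0],"slide": [0,0,0],"gripper": 1}
  ]
}}

```text
time: 7.3
tool_pos: [0.5441, -0.2012, 0.1022]
tool_rot: [114.2, -8.1, 100.0]
ft_force: [-0.4, -1.1, 0.1]
gripper_width: -0.003
```

```bash
python3 - <<'E'
from station import r,viewer
from h import *
s=r.get_state(); rep(s,p=24); c0=viewer.camera('side'); 
overlay(c0,None,None,'pics/g_s.png',(215,205,305,275))
s=r.get_state(); rep(s,p=24)
E
```

```text
t 7.3 corner [ -58.4 -115.6  115.3] d 35.8 gapperp-to-face 7.5 F [-0.4 -1.1  0.1] rotR [ 1.5 -0.   0.1]
t 7.35 corner [ -58.4 -115.7  115.4] d 35.8 gapperp-to-face 7.5 F [-1.1  0.8  0.6] rotR [ 1.5 -0.   0.1]
```

View pics/g_s.png

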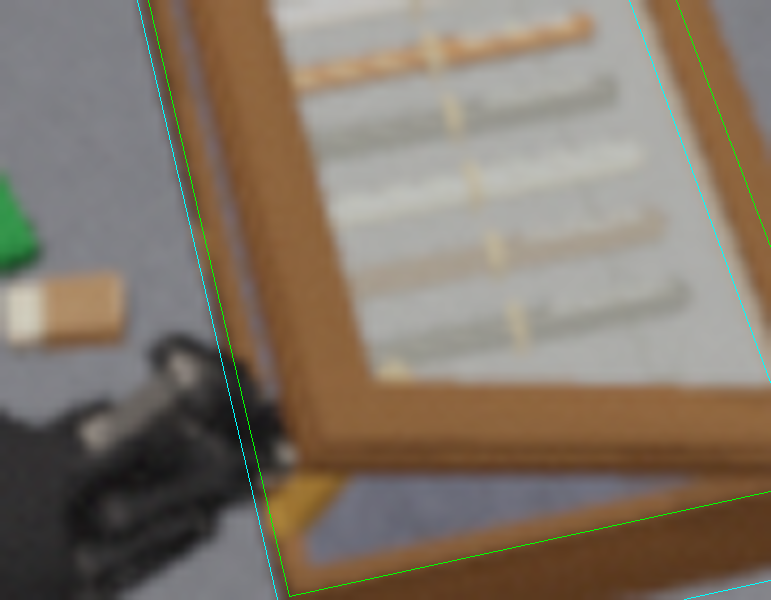

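Call:
{"name": "play_rows", "arguments": {
  "series": [
    {"rot": [0,0,0],"slide": [-0.7,0,2],"gripper": 1},
    {"rot": [0,0,0],"slide": [-0.3,0,1],"gripper": 1},
    {"rot": [0,0,0],"slide": [0,0,0],"gripper": 1}
  ]
}}

```text
time: 7.65
tool_pos: [0.5464, -0.2013, 0.1001]
tool_rot: [114.3, -8.1, 100.0]
ft_force: [-9.7, -1.3, 0.8]
gripper_width: -0.004
```

```bash
python3 - <<'E'
from station import r,viewer
from h import *
s=r.get_state(); rep(s,p=24); c0=viewer.camera('side'); 
overlay(c0,None,None,'pics/g2_s.png',(215,205,305,275))
s=r.get_state(); rep(s,p=24)
E
```

```text
t 7.65 corner [ -56.2 -115.4  113.1] d 38.7 gapperp-to-face 8.6 F [-9.7 -1.3  0.8] rotR [ 1.6 -0.   0.2]
t 7.7 corner [ -56.3 -115.4  113. ] d 38.7 gapperp-to-face 8.7 F [-8.8 -1.1  1.1] rotR [ 1.6 -0.   0.2]
```

View pics/g2_s.png

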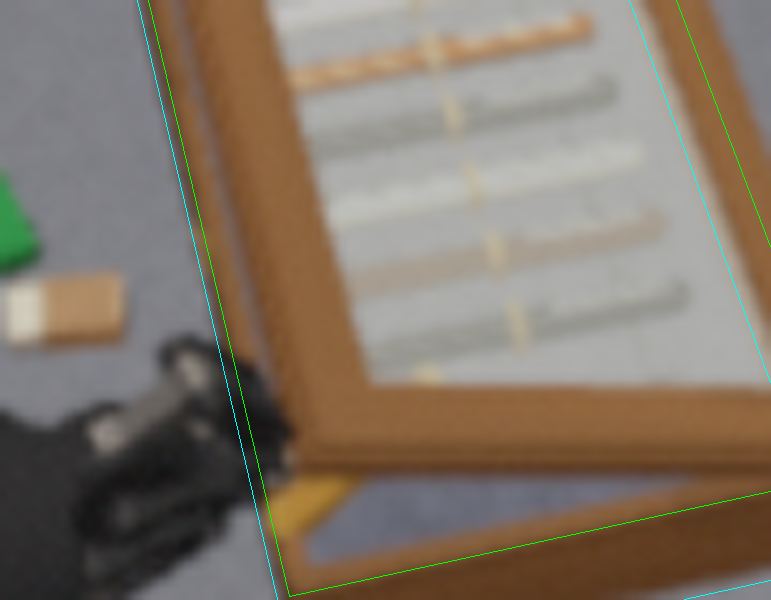

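The leg's upper end, seen through the glass, has run from (390,370) to (425,372), so the leg has given way. The horizontal 9 N suggests the lid's front is leaning on the gripper's knuckle. I'll ease back so the lid settles on the finger.

Call:
{"name": "play_rows", "arguments": {
  "series": [
    {"rot": [0,0,0],"slide": [0.4,0,-1],"gripper": 1},
    {"rot": [0,0,0],"slide": [0.4,0,-1],"gripper": 1},
    {"rot": [0,0,0],"slide": [0,0,0],"gripper": 1}
  ]
}}

```text
time: 8.0
tool_pos: [0.5433, -0.2004, 0.0991]
tool_rot: [114.5, -8.2, 99.9]
ft_force: [-1.3, -0.2, -1.0]
gripper_width: 0.001
```

```bash
cat >> h.py <<'E'
def lidang(c):
    P=cloud(c); M=R.from_euler('z',YAW,degrees=True).as_matrix(); Q=(P-O)@M
    hsv=cv2.cvtColor(c['img'],cv2.COLOR_RGB2HSV)
    m=(hsv[...,0]<18)&(hsv[...,1]>95)&(hsv[...,2]>60)&(abs(Q[...,1])<.15)&(Q[...,0]>-.12)&(Q[...,0]<.11)&(Q[...,2]>.068)&(Q[...,2]<.17)
    q=Q[m]
    # bead top plane through hinge offset .016
    def res(t):
        return (q[:,0]-.0945)*-np.sin(-t)*1+0
    f=lambda t:(q[:,0]-.0945)*np.sin(t)+(q[:,2]-.06)*np.cos(t)-.016
    ts=np.linspace(-.05,.5,551); k=[(abs(f(t))<.004).sum() for t in ts]; return ts[int(np.argmax(k))],max(k),len(q)
E
python3 - <<'E'
from station import r,viewer
from h import *
import pickle
c=pickle.load(open('c1.pkl','rb')); print('ref',lidang(c['side']),lidang(c['top']))
s=r.get_state(); rep(s,p=24); c0=viewer.camera('side'); print(lidang(c0))
overlay(c0,None,None,'pics/g3_s.png',(215,205,305,275))
s=r.get_state(); rep(s,p=24)
E
```

```text
ref (np.float64(0.388), np.int64(1773), 1917) (np.float64(0.41400000000000003), np.int64(801), 1143)
t 8.0 corner [ -59.3 -115.   112.2] d 36.2 gapperp-to-face 10.8 F [-1.3 -0.2 -1. ] rotR [ 1.8 -0.1  0.3]
(np.float64(0.34500000000000003), np.int64(1801), 1973)
t 8.05 corner [ -59.3 -115.   112.2] d 36.2 gapperp-to-face 10.8 F [-2.6 -0.4 -1.5] rotR [ 1.8 -0.1  0.3]
```

View pics/g3_s.png

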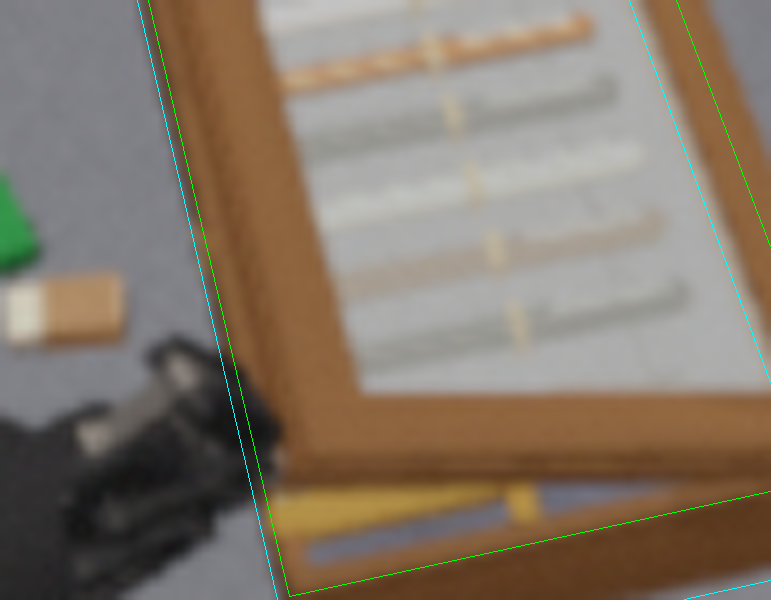

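The picture shows the leg folded level, with its end at (520,500). The lid has come down a little and is lying on the finger at about 0.35 rad. I'll let it rest there first.

Call:
{"name": "play_rows", "arguments": {
  "series": [
    {"rot": [0,0,0],"slide": [0,0,0],"gripper": 1},
    {"rot": [0,0,0],"slide": [0,0,0],"gripper": 1},
    {"rot": [0,0,0],"slide": [0,0,0],"gripper": 1},
    {"rot": [0,0,0],"slide": [0,0,0],"gripper": 1},
    {"rot": [0,0,0],"slide": [0,0,0],"gripper": 1}
  ]
}}

```text
time: 8.55
tool_pos: [0.5432, -0.2003, 0.0988]
tool_rot: [114.5, -8.2, 99.9]
ft_force: [-3.0, -1.0, -1.4]
gripper_width: -0.003
```

```bash
python3 - <<'E'
from station import r,viewer
from h import *
s=r.get_state(); rep(s,p=24); c0=viewer.camera('side'); print(lidang(c0),lidang(viewer.camera('top')))
s=r.get_state(); rep(s,p=24)
th=.358
P,Rg=face(.012,0,24,20,-.115,th); print(P,s['tool_pos'],ik(P,Rg,s['q'])[0])
for d in (.01,-.03):
  P,Rg=face(d,0.003,24,20,-.115,0.); print(ik(P,Rg,s['q']))
E
```

```text
t 8.55 corner [ -59.3 -114.9  111.9] d 36.3 gapperp-to-face 11.0 F [-3.  -1.  -1.4] rotR [ 1.8 -0.1  0.3]
(np.float64(0.34400000000000003), np.int64(1809), 1962) (np.float64(0.36300000000000004), np.int64(784), 1136)
t 8.65 corner [ -59.4 -114.9  111.9] d 36.3 gapperp-to-face 11.1 F [-3.1 -0.  -1. ] rotR [ 1.8 -0.1  0.3]
[ 0.52321674 -0.19739789  0.11125229] [ 0.54322313 -0.20034503  0.09881383] [ -63.32851385    9.46654332  135.36131386   87.00534764   64.25192658
 -132.84190173]
(array([ -65.36804263,   22.70735769,  133.75707631,   90.76242246,
         65.0301571 , -145.7414977 ]), np.float64(2.9976021664879227e-14))
(array([ -71.09323939,   17.40758638,  138.0079774 ,   85.10923031,
         67.3997956 , -144.68928499]), np.float64(3.4583447217073626e-12))
```

Call:
{"name": "play_rows", "arguments": {
  "series": [
    {"rot": [0,0,0],"slide": [0.4,0,-1],"gripper": 1},
    {"rot": [0,0,0],"slide": [0.4,0,-1],"gripper": 1},
    {"rot": [0,0,0],"slide": [0,0,0],"gripper": 1},
    {"rot": [0,0,0],"slide": [0,0,0],"gripper": 1}
  ]
}}

```text
time: 9.05
tool_pos: [0.5414, -0.1999, 0.0999]
tool_rot: [114.5, -8.2, 99.9]
ft_force: [-0.9, 0.3, -2.9]
gripper_width: -0.002
```

```bash
python3 - <<'E'
from station import r,viewer
from h import *
s=r.get_state(); rep(s,p=24); c0=viewer.camera('side'); print(lidang(c0))
overlay(c0,None,None,'pics/h_s.png',(215,205,305,275))
s=r.get_state(); rep(s,p=24)
E
```

```text
t 9.05 corner [ -61.2 -114.8  113. ] d 34.1 gapperp-to-face 10.8 F [-0.9  0.3 -2.9] rotR [ 1.8 -0.1  0.3]
(np.float64(0.332), np.int64(1801), 1961)
t 9.1 corner [ -61.2 -114.8  113. ] d 34.1 gapperp-to-face 10.8 F [-1.  -0.1 -2.4] rotR [ 1.8 -0.1  0.3]
```

View pics/h_s.png

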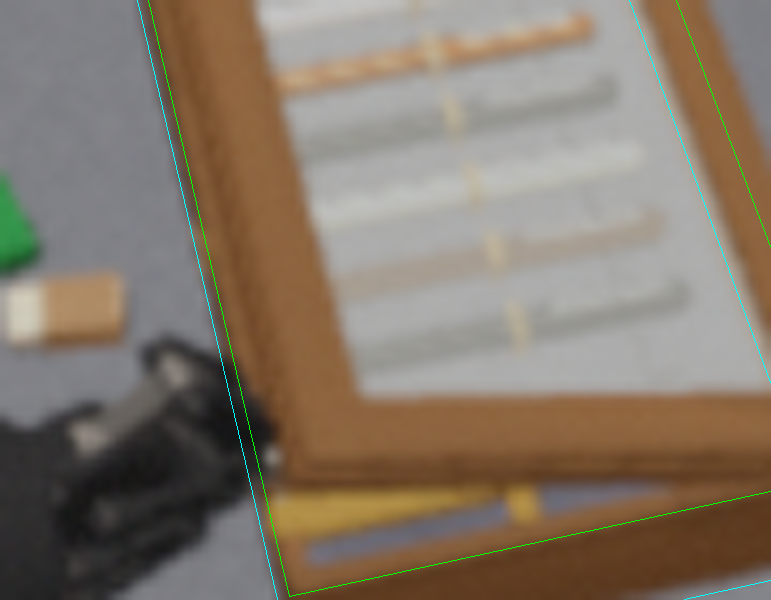

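Call:
{"name": "play_rows", "arguments": {
  "series": [
    {"rot": [0,0,0],"slide": [0.5,-0.2,-1.5],"gripper": 1},
    {"rot": [0,0,0],"slide": [0.7,-0.3,-2],"gripper": 1},
    {"rot": [0,0,0],"slide": [0.7,-0.3,-2],"gripper": 1},
    {"rot": [0,0,0],"slide": [0.7,-0.3,-2],"gripper": 1},
    {"rot": [0,0,0],"slide": [0.7,-0.3,-2],"gripper": 1},
    {"rot": [0,0,0],"slide": [0.5,-0.2,-1.5],"gripper": 1},
    {"rot": [0,0,0],"slide": [0,0,0],"gripper": 1}
  ]
}}

```text
time: 9.8
tool_pos: [0.5294, -0.1984, 0.104]
tool_rot: [114.5, -8.2, 99.9]
ft_force: [-0.1, 0.4, -2.2]
gripper_width: -0.002
```

```bash
python3 - <<'E'
from station import r,viewer
from h import *
s=r.get_state(); rep(s,p=24); c0=viewer.camera('side'); print(lidang(c0))
s=r.get_state(); rep(s,p=24)
E
```

```text
t 9.8 corner [ -73.3 -115.   117.1] d 21.4 gapperp-to-face 12.0 F [-0.1  0.4 -2.2] rotR [ 1.8 -0.1  0.2]
(np.float64(0.323), np.int64(1789), 1968)
t 9.85 corner [ -73.3 -114.9  117. ] d 21.5 gapperp-to-face 12.0 F [-0.4 -0.  -3.4] rotR [ 1.8 -0.1  0.3]
```

```bash
cat >> h.py <<'E'
def step(s,dx,dz,n,dy=0):
    M=R.from_euler('z',YAW,degrees=True).as_matrix(); v=rot(s['tool_rot']).T@M@np.array([dx,dy,dz]); print('total',np.round(v,1),'per row',np.round(v/n,2))
E
python3 - <<'E'
from station import r
from h import *
s=r.get_state(); step(s,-14,-22.5,20)
E
```

```text
total [  1.1 -26.3  -2.6] per row [ 0.06 -1.32 -0.13]
```

Call:
{"name": "play_rows", "arguments": {
  "series": [
    {"rot": [0,0,0],"slide": [0,-0.8,0],"gripper": 1},
    {"rot": [0,0,0],"slide": [0.1,-1.2,-0.1],"gripper": 1},
    {"rot": [0,0,0],"slide": [0.1,-1.2,-0.1],"gripper": 1},
    {"rot": [0,0,0],"slide": [0.1,-1.2,-0.1],"gripper": 1},
    {"rot": [0,0,0],"slide": [0.1,-1.2,-0.1],"gripper": 1},
    {"rot": [0,0,0],"slide": [0.1,-1.2,-0.1],"gripper": 1},
    {"rot": [0,0,0],"slide": [0.1,-1.2,-0.1],"gripper": 1},
    {"rot": [0,0,0],"slide": [0.1,-1.2,-0.1],"gripper": 1},
    {"rot": [0,0,0],"slide": [0.1,-1.2,-0.1],"gripper": 1},
    {"rot": [0,0,0],"slide": [0,-0.6,0],"gripper": 1}
  ]
}}

```text
time: 10.85
tool_pos: [0.5236, -0.1973, 0.0936]
tool_rot: [114.5, -8.2, 99.9]
ft_force: [0.5, -0.5, -3.2]
gripper_width: 0.001
```

```bash
python3 - <<'E'
from station import r,viewer
from h import *
s=r.get_state(); rep(s,p=24); c0=viewer.camera('side'); print(lidang(c0))
overlay(c0,None,None,'pics/i_s.png',(215,205,305,275))
s=r.get_state(); rep(s,p=24)
E
```

```text
t 10.85 corner [ -79.3 -114.8  106.7] d 20.2 gapperp-to-face 23.9 F [ 0.5 -0.5 -3.2] rotR [ 1.8 -0.1  0.2]
(np.float64(0.263), np.int64(1845), 1979)
t 10.9 corner [ -79.3 -114.8  106.6] d 20.2 gapperp-to-face 24.0 F [ 0.9 -0.3 -3.1] rotR [ 1.8 -0.1  0.3]
```

View pics/i_s.png

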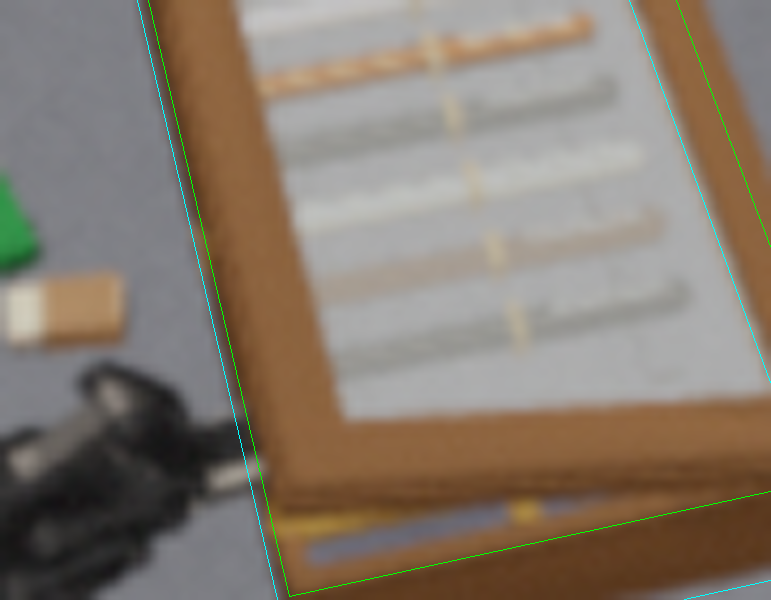

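```bash
python3 - <<'E'
from station import r
from h import *
s=r.get_state(); step(s,-13,-26,22)
E
```

```text
total [  0.3 -29.1  -0.3] per row [ 0.01 -1.32 -0.01]
```

Call:
{"name": "play_rows", "arguments": {
  "series": [
    {"rot": [0,0,0],"slide": [0,-0.8,0],"gripper": 1},
    {"rot": [0,0,0],"slide": [0,-1.3,-0.1],"gripper": 1},
    {"rot": [0,0,0],"slide": [0,-1.3,-0.1],"gripper": 1},
    {"rot": [0,0,0],"slide": [0,-1.3,-0.1],"gripper": 1},
    {"rot": [0,0,0],"slide": [0,-1.3,-0.1],"gripper": 1},
    {"rot": [0,0,0],"slide": [0,-1.3,-0.1],"gripper": 1},
    {"rot": [0,0,0],"slide": [0,-1.3,-0.1],"gripper": 1},
    {"rot": [0,0,0],"slide": [0,-1.3,-0.1],"gripper": 1},
    {"rot": [0,0,0],"slide": [0,-1.3,-0.1],"gripper": 1},
    {"rot": [0,0,0],"slide": [0,-0.6,0],"gripper": 1}
  ]
}}

```text
time: 11.9
tool_pos: [0.5173, -0.1966, 0.0824]
tool_rot: [114.5, -8.2, 99.9]
ft_force: [1.7, 0.2, -2.8]
gripper_width: 0.004
```

```bash
python3 - <<'E'
from station import r,viewer
from h import *
s=r.get_state(); rep(s,p=24); c0=viewer.camera('side'); print(lidang(c0))
s=r.get_state(); rep(s,p=24); step(s,-5,-12,10)
E
```

```text
t 11.9 corner [ -85.6 -115.    95.5] d 19.0 gapperp-to-face 36.7 F [ 1.7  0.2 -2.8] rotR [ 1.8 -0.1  0.2]
(np.float64(0.199), np.int64(1844), 1919)
t 11.95 corner [ -85.6 -115.    95.4] d 19.0 gapperp-to-face 36.8 F [ 1.3 -0.6 -2.5] rotR [ 1.8 -0.1  0.2]
total [ -0.2 -13.    0.7] per row [-0.02 -1.3   0.07]
```

Call:
{"name": "play_rows", "arguments": {
  "series": [
    {"rot": [0,0,0],"slide": [0,-0.8,0],"gripper": 1},
    {"rot": [0,0,0],"slide": [0,-1.3,-0.1],"gripper": 1},
    {"rot": [0,0,0],"slide": [0,-1.3,-0.1],"gripper": 1},
    {"rot": [0,0,0],"slide": [0,-1.3,-0.1],"gripper": 1},
    {"rot": [0,0,0],"slide": [0,-1.3,-0.1],"gripper": 1},
    {"rot": [0,0,0],"slide": [0,-1.3,-0.1],"gripper": 1},
    {"rot": [0,0,0],"slide": [0,-1.3,-0.1],"gripper": 1},
    {"rot": [0,0,0],"slide": [0,-1.3,-0.1],"gripper": 1},
    {"rot": [0,0,0],"slide": [0,-1.3,-0.1],"gripper": 1},
    {"rot": [0,0,0],"slide": [0,-0.6,0],"gripper": 1}
  ]
}}

```text
time: 12.95
tool_pos: [0.511, -0.1962, 0.0713]
tool_rot: [114.5, -8.2, 99.9]
ft_force: [1.2, -0.2, -3.4]
gripper_width: -0.003
```

```bash
python3 - <<'E'
from station import r,viewer
from h import *
s=r.get_state(); rep(s,p=24); c0=viewer.camera('side'); print(lidang(c0))
overlay(c0,None,None,'pics/j_s.png',(215,205,305,275))
c0=viewer.camera('top'); print(lidang(c0));overlay(c0,None,None,'pics/j_t.png',(270,190,330,240))
s=r.get_state(); rep(s,p=24); step(s,-5,-10,10)
E
```

```text
t 12.95 corner [ -91.8 -115.5   84.3] d 17.9 gapperp-to-face 49.4 F [ 1.2 -0.2 -3.4] rotR [ 1.8 -0.1  0.2]
(np.float64(0.129), np.int64(1866), 1911)
(np.float64(0.14800000000000002), np.int64(834), 1111)
t 13.05 corner [ -91.8 -115.5   84.4] d 17.9 gapperp-to-face 49.4 F [ 0.1  0.3 -3.3] rotR [ 1.8 -0.1  0.2]
total [  0.1 -11.2  -0.1] per row [ 0.01 -1.12 -0.01]
```

View pics/j_s.png

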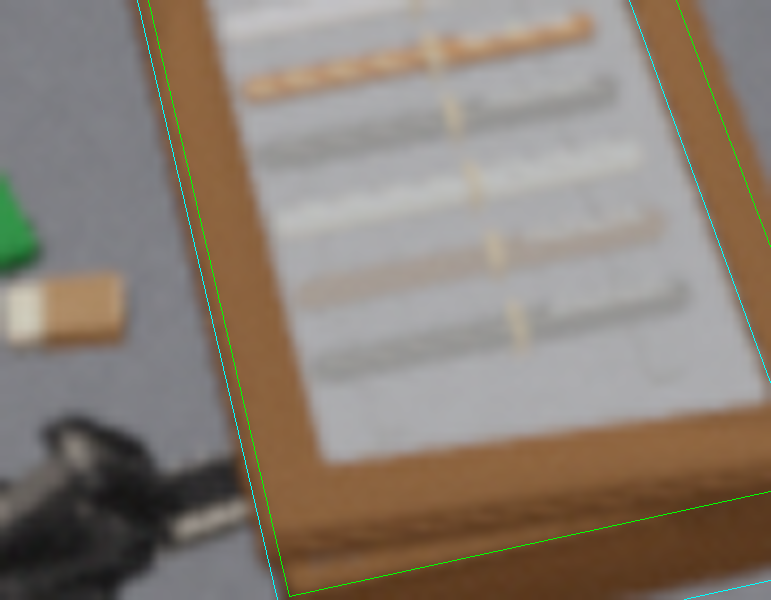

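View pics/j_t.png

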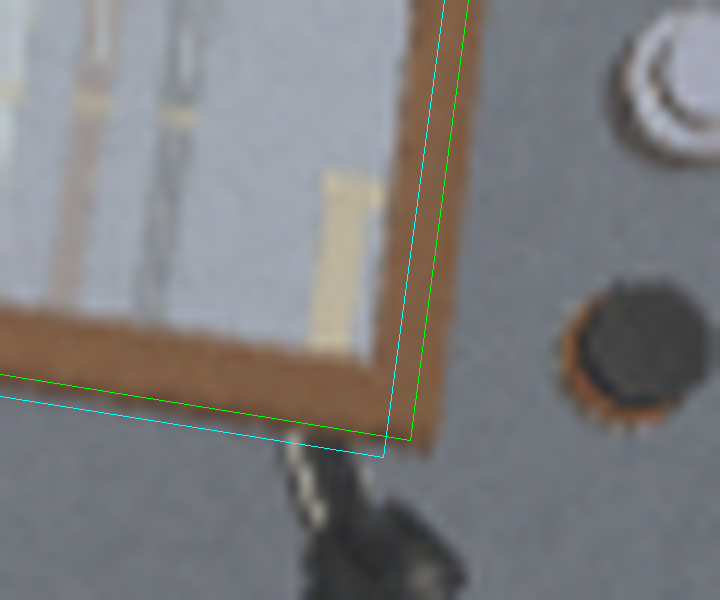

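```bash
python3 - <<'E'
from station import r
from h import *
s=r.get_state(); step(s,-2.5,-11,10)
E
```

```text
total [ -0.8 -11.    2.4] per row [-0.08 -1.1   0.24]
```

Call:
{"name": "play_rows", "arguments": {
  "series": [
    {"rot": [0,0,0],"slide": [0,-0.8,0.1],"gripper": 1},
    {"rot": [0,0,0],"slide": [-0.1,-1.1,0.2],"gripper": 1},
    {"rot": [0,0,0],"slide": [-0.1,-1.1,0.2],"gripper": 1},
    {"rot": [0,0,0],"slide": [-0.1,-1.1,0.2],"gripper": 1},
    {"rot": [0,0,0],"slide": [-0.1,-1.1,0.2],"gripper": 1},
    {"rot": [0,0,0],"slide": [-0.1,-1.1,0.2],"gripper": 1},
    {"rot": [0,0,0],"slide": [-0.1,-1.1,0.2],"gripper": 1},
    {"rot": [0,0,0],"slide": [-0.1,-1.1,0.2],"gripper": 1},
    {"rot": [0,0,0],"slide": [-0.1,-1.1,0.2],"gripper": 1},
    {"rot": [0,0,0],"slide": [0,-0.6,0.1],"gripper": 1}
  ]
}}

```text
time: 14.05
tool_pos: [0.508, -0.1959, 0.0602]
tool_rot: [114.5, -8.2, 99.9]
ft_force: [-1.5, -0.7, -3.4]
gripper_width: 0.006
```

```bash
python3 - <<'E'
from station import r,viewer
from h import *
s=r.get_state(); rep(s,p=24); c0=viewer.camera('side'); print(lidang(c0))
s=r.get_state(); rep(s,p=24); step(s,-2.5,-10,10)
E
```

```text
t 14.05 corner [ -94.8 -115.6   73.3] d 19.6 gapperp-to-face 60.7 F [-1.5 -0.7 -3.4] rotR [ 1.8 -0.1  0.2]
(np.float64(0.066), np.int64(1853), 1898)
t 14.1 corner [ -94.9 -115.6   73.2] d 19.6 gapperp-to-face 60.8 F [-1.3  0.5 -2.6] rotR [ 1.8 -0.1  0.2]
total [ -0.7 -10.1   2. ] per row [-0.07 -1.01  0.2 ]
```

Call:
{"name": "play_rows", "arguments": {
  "series": [
    {"rot": [0,0,0],"slide": [0,-0.7,0.1],"gripper": 1},
    {"rot": [0,0,0],"slide": [-0.1,-1,0.2],"gripper": 1},
    {"rot": [0,0,0],"slide": [-0.1,-1,0.2],"gripper": 1},
    {"rot": [0,0,0],"slide": [-0.1,-1,0.2],"gripper": 1},
    {"rot": [0,0,0],"slide": [-0.1,-1,0.2],"gripper": 1},
    {"rot": [0,0,0],"slide": [-0.1,-1,0.2],"gripper": 1},
    {"rot": [0,0,0],"slide": [-0.1,-1,0.2],"gripper": 1},
    {"rot": [0,0,0],"slide": [-0.1,-1,0.2],"gripper": 1},
    {"rot": [0,0,0],"slide": [0,-0.5,0.1],"gripper": 1}
  ]
}}

```text
time: 15.0
tool_pos: [0.5061, -0.1959, 0.052]
tool_rot: [114.4, -8.2, 100.0]
ft_force: [-2.6, 1.8, 1.6]
gripper_width: 0.001
```

```bash
python3 - <<'E'
from station import r,viewer
from h import *
s=r.get_state(); rep(s,p=24); c0=viewer.camera('side'); print(lidang(c0))
overlay(c0,None,None,'pics/k_s.png',(215,205,305,275))
s=r.get_state(); rep(s,p=24); step(s,-2,-6,8)
E
```

```text
t 15.0 corner [ -96.7 -115.8   65.1] d 21.2 gapperp-to-face 69.0 F [-2.6  1.8  1.6] rotR [ 1.7 -0.   0.2]
(np.float64(0.0010000000000000009), np.int64(1816), 1856)
t 15.05 corner [ -96.8 -115.8   65.1] d 21.2 gapperp-to-face 69.0 F [-2.5  0.7  1.4] rotR [ 1.7 -0.   0.2]
total [-0.2 -6.3  0.8] per row [-0.03 -0.78  0.1 ]
```

View pics/k_s.png

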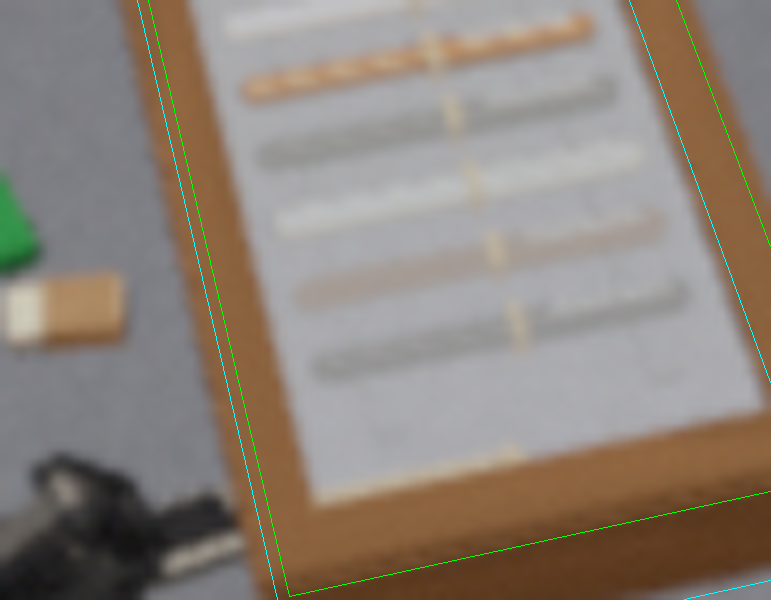

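```bash
python3 - <<'E'
from station import r
from h import *
s=r.get_state(); step(s,-1.5,-1.5,3)
E
```

```text
total [ 0.3 -2.  -0.7] per row [ 0.08 -0.67 -0.22]
```

Call:
{"name": "play_rows", "arguments": {
  "series": [
    {"rot": [0,0,0],"slide": [0.1,-0.6,-0.3],"gripper": 1},
    {"rot": [0,0,0],"slide": [0.1,-0.6,-0.3],"gripper": 1},
    {"rot": [0,0,0],"slide": [0,0,0],"gripper": 1}
  ]
}}

```text
time: 15.35
tool_pos: [0.5055, -0.1964, 0.0521]
tool_rot: [114.3, -8.1, 100.0]
ft_force: [0.0, -1.0, -0.3]
gripper_width: -0.002
```

```bash
python3 - <<'E'
from station import r,viewer
from h import *
s=r.get_state(); rep(s,p=24); c0=viewer.camera('side'); print(lidang(c0)); c1=viewer.camera('top'); print(lidang(c1))
s=r.get_state(); rep(s,p=24)
M=R.from_euler('z',YAW,degrees=True).as_matrix()
for c in (c0,c1):
    hsv=cv2.cvtColor(c['img'],cv2.COLOR_RGB2HSV); Q=(cloud(c)-O)@M; m=(hsv[...,0]<18)&(hsv[...,1]>95)&(hsv[...,2]>60)&(abs(Q[...,1])<.14)&(Q[...,2]>.055)
    for a,b in((-.1,-.09),(-.09,-.08),(.07,.08),(.08,.09)):
        k=m&(Q[...,0]>a)&(Q[...,0]<b); print(a,k.sum(),np.median(Q[...,2][k]))
E
```

```text
t 15.35 corner [ -97.4 -116.4   65.1] d 20.6 gapperp-to-face 69.2 F [ 0.  -1.  -0.3] rotR [ 1.6 -0.1  0.1]
(np.float64(0.0010000000000000009), np.int64(1825), 1867)
(np.float64(0.012999999999999998), np.int64(793), 1092)
t 15.45 corner [ -97.3 -116.4   65.1] d 20.6 gapperp-to-face 69.2 F [ 0.3 -0.2  0.2] rotR [ 1.6 -0.1  0.1]
-0.1 276 0.07571851875718988
-0.09 248 0.07613284508907542
0.07 252 0.07630107830838906
0.08 254 0.07600249200503789
-0.1 178 0.07742165639222931
-0.09 170 0.07765769589843363
0.07 127 0.07830528368967005
0.08 167 0.07789709534619349
```

```bash
python3 - <<'E'
from station import r
from h import *
s=r.get_state(); step(s,-12,-4,4); step(s,-40,0,5); step(s,-60,80,6)
E
```

```text
total [ 3.2 -8.8 -8.5] per row [ 0.79 -2.2  -2.13]
total [ 12.4 -17.3 -33.9] per row [ 2.48 -3.45 -6.78]
total [ 29.9  46.3 -83.5] per row [  4.98   7.71 -13.91]
```

Call:
{"name": "play_rows", "arguments": {
  "series": [
    {"rot": [0,0,0],"slide": [0.6,-1.6,-1.6],"gripper": 1},
    {"rot": [0,0,0],"slide": [0.8,-2.2,-2.1],"gripper": 1},
    {"rot": [0,0,0],"slide": [0.8,-2.2,-2.1],"gripper": 1},
    {"rot": [0,0,0],"slide": [2,-3,-5],"gripper": 1},
    {"rot": [0,0,0],"slide": [2.5,-3.5,-7],"gripper": 1},
    {"rot": [0,0,0],"slide": [2.5,-3.5,-7],"gripper": 1},
    {"rot": [0,0,0],"slide": [4,3,-10],"gripper": 1},
    {"rot": [0,0,0],"slide": [5,8,-14],"gripper": 1},
    {"rot": [0,0,0],"slide": [5,8,-14],"gripper": 1},
    {"rot": [0,0,0],"slide": [5,8,-14],"gripper": 1},
    {"rot": [0,0,0],"slide": [5,8,-14],"gripper": 1},
    {"rot": [0,0,0],"slide": [0,0,0],"gripper": 1}
  ]
}}

```text
time: 16.65
tool_pos: [0.4199, -0.1824, 0.1111]
tool_rot: [114.4, -8.3, 99.9]
ft_force: [-0.0, -1.4, -0.5]
gripper_width: -0.0
```

```bash
python3 - <<'E'
from station import r,viewer
from h import *
s=r.get_state(); rep(s,p=24); print(np.round(s['q'],1),np.round(s['qd'],2))
for n in('side','top'):
    c=viewer.camera(n); print(lidang(c)); cv2.imwrite(f'pics/z_{n}.png',cv2.resize(c['img'][:,:,::-1],(768,576)))
E
```

```text
t 16.65 corner [-183.9 -115.   124.2] d -82.5 gapperp-to-face 50.5 F [-0.  -1.4 -0.5] rotR [ 1.7 -0.1  0.4]
[ -80.2   -0.9  145.1   72.4   72.7 -133.2] [-0.36  1.37  0.24  0.78 -1.69 -1.67]
(np.float64(-0.0010000000000000009), np.int64(1810), 1859)
(np.float64(0.009000000000000001), np.int64(841), 1091)
```

View pics/z_side.png

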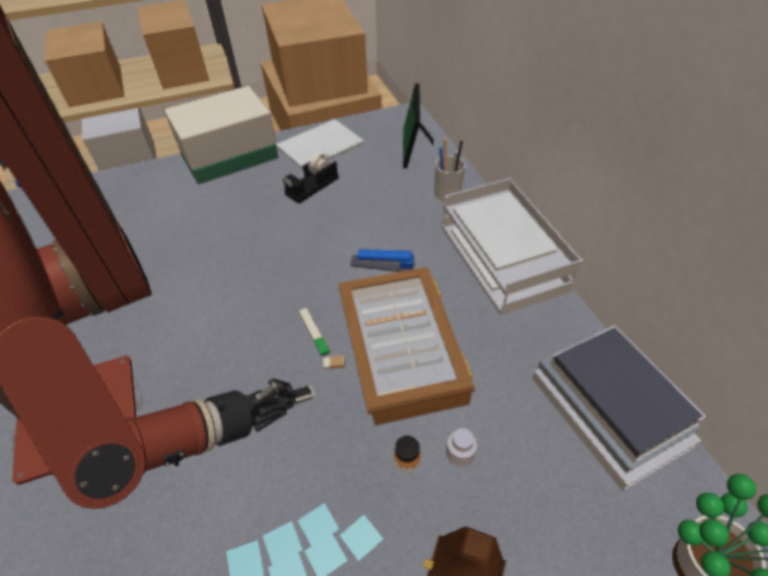

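View pics/z_top.png

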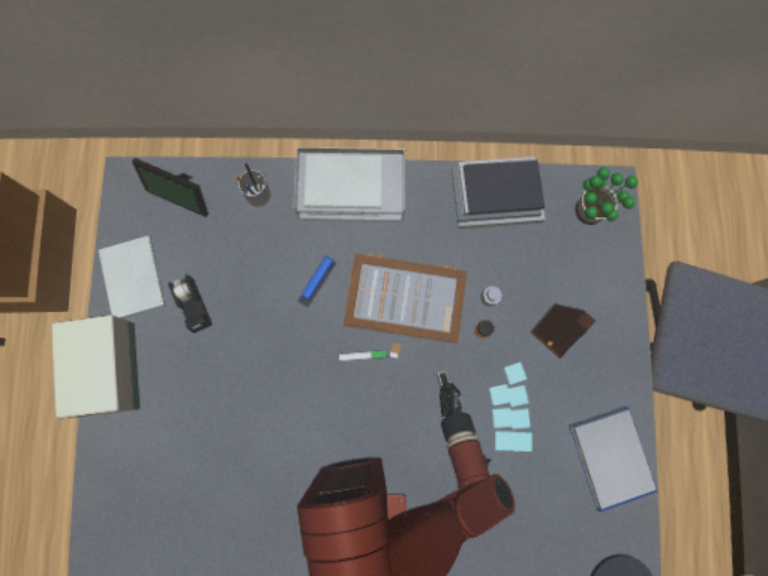

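The lid lies flat on the case (side picture around (405,340)). The hand is clear of it, with the tip at (310,393). The marker, eraser, ink bottle, canister, stapler, tape dispenser and metronome are all at their first pixel positions.

```bash
python3 -c "
from station import r
print(r.finish_job()); print(r.get_state()['time'])"
```

```text
the job is handed in; nothing more can be done
None
the job is handed in; nothing more can be done
```

The case is shut and the job is handed in, at about 17 s of the 48 s allowed. I held the shut finger 8–9 mm under the lid's front edge and pushed the brass leg back until it folded. The lid came to rest on the outside of the finger at about 0.34 rad, and I lowered it slowly from there before taking the hand away.

**Last checks:**
- **Lid:** its top lies level at about 76 mm, front and back, in the side view. The two cameras read −0.001 and 0.009 rad, so it is shut.
- **Leg:** it was already folded level when I looked through the gap after the catch.
- **Other things:** by eye they are where they were in the first pictures.
- **Hand:** it is more than 80 mm from the lid, and the force sensor reads only noise.

**What went less cleanly:**
- **Catch:** as the leg gave way, the lid's front probably leaned briefly on the gripper's knuckle, with about 9 N horizontally. I eased back about 4–5 mm in two steps before it rested on the finger alone, at about 2.5 N.
- **Final closing:** the fingertip lightly touched the case, with about 3 N. In that step the lid came down about 5 mm more than the finger. I put this down to the finger's tapered tip still carrying it, but I could not confirm that.
- **Measurements:** the two cameras differed by 2–3 mm in position, and by up to 0.026 rad in lid angle while the lid stood open.

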